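# Hang the sample jars to dry and book them in

## Robot

A 6-joint arm with a two-finger parallel gripper is mounted at the origin on the work surface. World frame = base frame: x ahead of the robot, y to its left, z up, the work surface at z = 0. Lengths are in mm, angles in degrees, forces in N, time in s.
With the tool pointing down it reaches from about 275 to 825 mm from the base axis. Payload 4.9 kg.
Tool frame: the origin (TCP) lies on the centre line of the jaws, within the pads' length; the fingertips stand 17 mm ahead of it and the grasp point (between the pads) lies 2 mm behind it; z points along the fingers, x is the direction in which the jaws open and shut, and the axes are right-handed (so a half turn about z gives the same grasp; the last joint's range is limited). The gripper opens to 85 mm and grips with 20 to 120 N. Pads are 22 mm wide; open, the fingers measure 114 mm over their backs; the gripper's body (76 mm by 85 mm) begins 54 mm behind the grasp point. The pads swing forward as they close: fully open they stand 13 mm farther back than shut.
Start: joints at [65.306, 18.69, -11.035, 60.275, 0, 82.311], TCP at [160.848, 525.972, 248.281] pointing down, gripper open.
Joint ranges: [-152.03, 152.03], [-55.5, 102.48], [-74.3, 77.21], [-110.64, 120.58], [-84.22, 78.4], [-180, 180]. Speed limits (degrees/s): [147.25, 147.25, 180, 180, 180, 180].

## Interface

Orientations are given as a 3x3 rotation matrix whose columns are the frame's x, y, z axes.
In Python, from cell import * gives the robot as it stands. The module is installed in compiled form; this text tells all that it offers.
- The arm moves only by the tool arm_command, never from a script. Its argument "commands" is a list of rows, each a list of 4 numbers: the shift along the tool's x, y, z in mm, then the turn about the tool's z in degrees. A call has 1 to 20 rows; each row is the pose to reach, as a shift and turn from the pose commanded when the call began, along the tool's axes at that moment; what a row does not reach only later rows make up. A row lasts 1/8 s, in which the tool goes at most 62.5 mm and 10.7 degrees, less where a joint would pass 70% of its speed; a pose out of reach is approached as far as the arm can. A call with a gripper value outside its range is refused whole. "grip" is the finger opening in mm, from 0 to 85.4, set as the call begins (left out, the last holds). The fingers move at their own pace and stop on an object; "newtons" is the grip in N (left out, the last holds). Time passes only in rows, so rows that repeat a pose let the fingers close. It gives the time, the measured TCP pose, the force and the opening at its end, in the units of the state.
- sense(): the state, without advancing time (a new reading comes with each control period).
- camera(name): name is "side" or "top"; returns a dict with "color" (384x512x3 uint8, red, green, blue), "camera_matrix" (3x3 intrinsics, pixels), "k1" (the pictures are not rectified: a ray, as slopes to the right and down, at radius r is drawn at 1 + k1 r^2 times it, then the intrinsics apply), "world_to_cam" (4x4, takes a point from world to camera coordinates). Camera axes: x right, y down, z forward; pixel columns grow to the right and rows downward; lengths in mm; the calibration is good to about 2 mm. A picture is of the moment at which its call begins. There is no depth.
- finish_job(): hands the job in, once; it reports no verdict.
Trained networks look in the newest picture that a camera, given by its name, has taken for a name from the list of things; names that differ only in an ending like _2 or _b are one class to them, and where a whole thing is asked for, a point or a joint stands for the part that bears it (a point fixed in the world has none). Each returns a list of dicts, best first, with "confidence" (0 to 1); they miss things now and then, are a little off and sometimes report something else, mostly with a low value. They report only what shows in the picture. A call takes as long as a camera call. They do not tell look-alikes from the thing itself.
- search_frame(camera, name): "at" ([column, row] in pixels, amid what is visible of it).
The state is a dict: "time_s": time; "q": joint angles; "dq": joint speeds; "joint_torque": joint torques, N m; "ee_pos": TCP position; "orientation": TCP orientation; "force": force on the tool from outside, world axes, zero at the start; "moment": the same for the moment, N m; "grip_width": finger opening in mm.
Only numpy, scipy, OpenCV 4.12 (cv2) and the standard library are available. Lean on these libraries where they do the work, as an engineer would, in place of code of your own. Each camera call takes 0.05 s, during which the arm holds its last target.

## Task

Hang every sample jar on the bench upside down over a drying peg of its own, rim down flat on the rack. Then take the hand scanner and book the jars in by their bottom labels, in the order red, yellow, blue, green (leaving out any that is not there): aim the beam at the middle of each label from about 8 cm and hold it steady for two seconds. Finally lay the scanner back in its holder as it was, and leave everything else on the bench where it is.

Things in the scene. Friction and masses are not known exactly. Their poses are not given: they have to be found in the camera images.
- rack: Fixed white drying rack: a slab 100 (x) by 480 (y) by 15 mm high with four upright steel pegs in a row along its y axis, 120 mm apart. Each peg is 20 mm thick with a tapered tip and stands 65 mm above the slab's top. Origin: centre of the slab's underside; z up.
- peg0 (a point): Foot of the rightmost (y = -180 mm) peg of the rack, on its axis at the slab's top face (15 mm above the bench); z up along the peg.
- peg1 (a point): Foot of the second from right (y = -60 mm) peg of the rack, on its axis at the slab's top face (15 mm above the bench); z up along the peg.
- peg2 (a point): Foot of the third from right (y = +60 mm) peg of the rack, on its axis at the slab's top face (15 mm above the bench); z up along the peg.
- peg3 (a point): Foot of the leftmost (y = +180 mm) peg of the rack, on its axis at the slab's top face (15 mm above the bench); z up along the peg.
- jar_red: Loose square red plastic jar, may be absent: 50 x 50 mm outside, 90 mm long, walls 4 mm (42 x 42 mm inside), 90 g, one end open. It starts lying on a flat side, mouth roughly to the robot's left (+y). Origin: centre of the outer face of its bottom, also the middle of its white 34 mm label; z points from bottom to mouth (down when inverted). Centre of mass 41 mm from the bottom.
- jar_yellow: Loose square yellow plastic jar, may be absent: 50 x 50 mm outside, 90 mm long, walls 4 mm (42 x 42 mm inside), 90 g, one end open. It starts lying on a flat side, mouth roughly to the robot's left (+y). Origin: centre of the outer face of its bottom, also the middle of its white 34 mm label; z points from bottom to mouth (down when inverted). Centre of mass 41 mm from the bottom.
- jar_blue: Loose square blue plastic jar, may be absent: 50 x 50 mm outside, 90 mm long, walls 4 mm (42 x 42 mm inside), 90 g, one end open. It starts lying on a flat side, mouth roughly to the robot's left (+y). Origin: centre of the outer face of its bottom, also the middle of its white 34 mm label; z points from bottom to mouth (down when inverted). Centre of mass 41 mm from the bottom.
- jar_green: Loose square green plastic jar, may be absent: 50 x 50 mm outside, 90 mm long, walls 4 mm (42 x 42 mm inside), 90 g, one end open. It starts lying on a flat side, mouth roughly to the robot's left (+y). Origin: centre of the outer face of its bottom, also the middle of its white 34 mm label; z points from bottom to mouth (down when inverted). Centre of mass 41 mm from the bottom.
- scanner: Loose cordless hand scanner, 220 g: straight grey handle 30 mm wide (y), 26 mm high (z), 150 mm long (x), an orange head at the +x end bent 50 degrees down, a black battery at the -x end. Origin: centre of the handle, near the centre of mass; grip it here across y from above. z up when in its holder. The window is 110 mm ahead of and 38 mm below the origin.
- eye (a point): Centre of the scanner's window (x 110, z -38 mm in the scanner's frame). Its x axis is the scanning beam, 50 degrees below the handle (0.643 x - 0.766 z of the scanner). A label is read when the beam passes within 15 mm of its middle, with the window 35 to 125 mm away and the beam at most 50 degrees off square to it.
- holder: Fixed scanner holder: black base 160 x 90 x 12 mm with two grey U-shaped forks at x = -45 and +45 mm (10 mm thick along x), free space for the fingers between. Slots 36 mm wide (3 mm play each side), floors 72 mm and tops 92 mm above the bench. Origin: centre of the underside; the scanner's head points along +x.
- home (a point): In the holder, 85 mm above the bench: where the scanner's origin lies when it is home in the forks.
- tape: Bystander, to be left where it is: blue tape roll, 52 mm wide, 18 mm high; origin at the centre of its underside.
- spool: Bystander, to be left where it is: white spool, 52 mm wide, 38 mm high; origin at the centre of its underside.
- screwdriver: Bystander, to be left where it is: yellow screwdriver lying flat.
- tub: Bystander, to be left where it is: grey open parts tub, 110 by 90 by 45 mm; origin at the centre of its underside.
- glass_jar: Bystander, to be left where it is: open glass jar, 72 mm wide, 85 mm high; origin at the centre of its underside.
- spray: Bystander, to be left where it is: green bottle, 60 mm wide, 160 mm high; origin at the centre of its underside.
- meter: Bystander, to be left where it is: yellow multimeter lying flat, 130 by 75 by 32 mm; origin at the centre of its underside.
Not all that is in view belongs to the job. What is meant by the jar_green is not brown or pink, and is the smaller of those in its own colour.

How it is judged (in metres and radians):
On the way, in this order (a step that is already met when the one before it is completed fails the run):
1. every jar present hangs upside down over a peg, rim on the rack, let go ((horizontal distance between jar_red and peg0 below 0.02 m or horizontal distance between jar_red and peg1 below 0.02 m or horizontal distance between jar_red and peg2 below 0.02 m or horizontal distance between jar_red and peg3 below 0.02 m) and angle between each of jar_red, jar_yellow, jar_blue, jar_green's own z axis and vertical above 3 rad and height (world z) of jar_red between 0.098 and 0.11 m and linear speed of each of jar_red, jar_yellow, jar_blue, jar_green below 0.03 m/s and contact force between each of jar_red, jar_yellow, jar_blue, jar_green and the fingers below 0.1 N and (horizontal distance between jar_yellow and peg0 below 0.02 m or horizontal distance between jar_yellow and peg1 below 0.02 m or horizontal distance between jar_yellow and peg2 below 0.02 m or horizontal distance between jar_yellow and peg3 below 0.02 m) and height (world z) of jar_yellow between 0.098 and 0.11 m and (horizontal distance between jar_blue and peg0 below 0.02 m or horizontal distance between jar_blue and peg1 below 0.02 m or horizontal distance between jar_blue and peg2 below 0.02 m or horizontal distance between jar_blue and peg3 below 0.02 m) and height (world z) of jar_blue between 0.098 and 0.11 m and (horizontal distance between jar_green and peg0 below 0.02 m or horizontal distance between jar_green and peg1 below 0.02 m or horizontal distance between jar_green and peg2 below 0.02 m or horizontal distance between jar_green and peg3 below 0.02 m) and height (world z) of jar_green between 0.098 and 0.11 m), for 0.3 s.
2. the scanner's beam is held steady on the red jar's label for 1.5 s, the jar hanging on its peg (x of jar_red in the frame of eye between 0.035 and 0.125 m and y of jar_red in the frame of eye between -0.015 and 0.015 m and z of jar_red in the frame of eye between -0.015 and 0.015 m and angle between the x axis of eye and the z axis of jar_red, either way round below 0.92 rad and (horizontal distance between jar_red and peg0 below 0.02 m or horizontal distance between jar_red and peg1 below 0.02 m or horizontal distance between jar_red and peg2 below 0.02 m or horizontal distance between jar_red and peg3 below 0.02 m) and angle between jar_red's own z axis and vertical above 3 rad and height (world z) of jar_red between 0.098 and 0.11 m and linear speed of jar_red below 0.03 m/s), for 1.5 s.
3. the scanner's beam is held steady on the yellow jar's label for 1.5 s, the jar hanging on its peg (x of jar_yellow in the frame of eye between 0.035 and 0.125 m and y of jar_yellow in the frame of eye between -0.015 and 0.015 m and z of jar_yellow in the frame of eye between -0.015 and 0.015 m and angle between the x axis of eye and the z axis of jar_yellow, either way round below 0.92 rad and (horizontal distance between jar_yellow and peg0 below 0.02 m or horizontal distance between jar_yellow and peg1 below 0.02 m or horizontal distance between jar_yellow and peg2 below 0.02 m or horizontal distance between jar_yellow and peg3 below 0.02 m) and angle between jar_yellow's own z axis and vertical above 3 rad and height (world z) of jar_yellow between 0.098 and 0.11 m and linear speed of jar_yellow below 0.03 m/s), for 1.5 s.
4. the scanner's beam is held steady on the blue jar's label for 1.5 s, the jar hanging on its peg (x of jar_blue in the frame of eye between 0.035 and 0.125 m and y of jar_blue in the frame of eye between -0.015 and 0.015 m and z of jar_blue in the frame of eye between -0.015 and 0.015 m and angle between the x axis of eye and the z axis of jar_blue, either way round below 0.92 rad and (horizontal distance between jar_blue and peg0 below 0.02 m or horizontal distance between jar_blue and peg1 below 0.02 m or horizontal distance between jar_blue and peg2 below 0.02 m or horizontal distance between jar_blue and peg3 below 0.02 m) and angle between jar_blue's own z axis and vertical above 3 rad and height (world z) of jar_blue between 0.098 and 0.11 m and linear speed of jar_blue below 0.03 m/s), for 1.5 s.
5. the scanner's beam is held steady on the green jar's label for 1.5 s, the jar hanging on its peg (x of jar_green in the frame of eye between 0.035 and 0.125 m and y of jar_green in the frame of eye between -0.015 and 0.015 m and z of jar_green in the frame of eye between -0.015 and 0.015 m and angle between the x axis of eye and the z axis of jar_green, either way round below 0.92 rad and (horizontal distance between jar_green and peg0 below 0.02 m or horizontal distance between jar_green and peg1 below 0.02 m or horizontal distance between jar_green and peg2 below 0.02 m or horizontal distance between jar_green and peg3 below 0.02 m) and angle between jar_green's own z axis and vertical above 3 rad and height (world z) of jar_green between 0.098 and 0.11 m and linear speed of jar_green below 0.03 m/s), for 1.5 s.
At the end, for the whole second after the job is handed in: Every jar present hangs inverted on a peg (bottom centre within 20 mm of the peg's axis, upside down within 8 degrees, rim on the rack within 5 mm) and at rest; the scanner lies in the forks of its holder (origin within 15 mm of home, level within 6 degrees, head the same way round) and at rest ((horizontal distance between jar_red and peg0 below 0.02 m or horizontal distance between jar_red and peg1 below 0.02 m or horizontal distance between jar_red and peg2 below 0.02 m or horizontal distance between jar_red and peg3 below 0.02 m) and angle between each of jar_red, jar_yellow, jar_blue, jar_green's own z axis and vertical above 3 rad and height (world z) of jar_red between 0.098 and 0.11 m and linear speed of each of jar_red, jar_yellow, jar_blue, jar_green below 0.03 m/s and (horizontal distance between jar_yellow and peg0 below 0.02 m or horizontal distance between jar_yellow and peg1 below 0.02 m or horizontal distance between jar_yellow and peg2 below 0.02 m or horizontal distance between jar_yellow and peg3 below 0.02 m) and height (world z) of jar_yellow between 0.098 and 0.11 m and (horizontal distance between jar_blue and peg0 below 0.02 m or horizontal distance between jar_blue and peg1 below 0.02 m or horizontal distance between jar_blue and peg2 below 0.02 m or horizontal distance between jar_blue and peg3 below 0.02 m) and height (world z) of jar_blue between 0.098 and 0.11 m and (horizontal distance between jar_green and peg0 below 0.02 m or horizontal distance between jar_green and peg1 below 0.02 m or horizontal distance between jar_green and peg2 below 0.02 m or horizontal distance between jar_green and peg3 below 0.02 m) and height (world z) of jar_green between 0.098 and 0.11 m and distance between scanner and home below 0.015 m and angle between scanner's own z axis and vertical below 0.1 rad and x of eye in the frame of holder above 0.06 m and linear speed of scanner below 0.02 m/s); the robot touches nothing.
It fails at once if a bystander (tape, spool, screwdriver, tub, glass jar, bottle, meter) is pushed more than 30 mm from its place (distance of any of tape, spool, screwdriver, tub, glass_jar, spray, meter from where it was at the start of the episode above 0.03 m).
Of jar_red, jar_yellow, jar_blue, jar_green only 3 to 4 are there at a start; the rules pass over those that are not, and their reading is None.
At some moment in a run one of jar_red, jar_yellow, jar_blue, jar_green may be knocked a few centimetres aside while the robot is not near it.
It also fails if it takes over 208 s, if anything falls off the work surface, if the arm or the gripper's body presses on something with over 40 N, if the wrist force passes 120 N, or if a joint passes its speed limit or range.

## Working session

There is one attempt and no reset: what is moved stays moved. The work goes in short steps, Python scripts to look and compute and a tool call to move; the robot and the scene stay as the last step left them, time stands still between calls to the robot, and variables do not carry over. Pictures are saved under pics/ and viewed, and the job is handed in when it is done.

Besides the shell and the picture viewer there is one more tool, called after "Emit:" by a JSON object that holds its "op" and its "data". arm_command: Moves the arm, as the interface text tells. Its arguments: {"type":"object","properties":{"commands":{"type":"array","items":{"type":"array","items":{"type":"number"}}},"grip":{"type":"number"},"newtons":{"type":"number"}},"required":["commands"]}

```bash
mkdir -p pics; ls; cat > h.py <<'E'
from cell import *
import numpy as np, cv2
def snap(name,fn=None):
    c=camera(name)
    if fn: cv2.imwrite('pics/'+fn,cv2.cvtColor(c['color'],cv2.COLOR_RGB2BGR))
    return c
def ray(c,uv):
    K=np.array(c['camera_matrix']);k=c['k1']
    d=np.array([(uv[0]-K[0,2])/K[0,0],(uv[1]-K[1,2])/K[1,1]]);u=d.copy()
    for _ in range(30): u=d/(1+k*(u@u))
    T=np.array(c['world_to_cam']);R=T[:3,:3];t=T[:3,3]
    return -R.T@t, R.T@np.array([u[0],u[1],1])
def atz(c,uv,z):
    o,d=ray(c,uv); return o+d*(z-o[2])/d[2]
def proj(c,p):
    K=np.array(c['camera_matrix']);T=np.array(c['world_to_cam'])
    q=T[:3,:3]@np.array(p,float)+T[:3,3];u=q[:2]/q[2];u=u*(1+c['k1']*(u@u))
    return np.array([K[0,0]*u[0]+K[0,2],K[1,1]*u[1]+K[1,2]])
def tri(c1,u1,c2,u2):
    o1,d1=ray(c1,u1);o2,d2=ray(c2,u2);d1/=np.linalg.norm(d1);d2/=np.linalg.norm(d2)
    A=np.array([[d1@d1,-d1@d2],[d1@d2,-d2@d2]]);b=np.array([(o2-o1)@d1,(o2-o1)@d2])
    s=np.linalg.solve(A,b);p,q=o1+s[0]*d1,o2+s[1]*d2
    return (p+q)/2,np.linalg.norm(p-q)
E
python3 - <<'E'
from h import *
np.set_printoptions(precision=1,suppress=True)
a=snap('top','top0.png');b=snap('side','side0.png')
for c in (a,b): print(c['k1'],np.array(c['camera_matrix']),ray(c,(256,192)))
for n in ['rack','jar_red','jar_yellow','jar_blue','jar_green','scanner','eye','holder','tape','spool','screwdriver','tub','glass_jar','spray','meter']:
    for cn,c in(('top',a),('side',b)):
        print(n,cn,[(np.round(r['at']),round(r['confidence'],2)) for r in search_frame(cn,n)][:4])
s=sense();print(s)
E
```

```text
pics
0.02610790736542931 [[381.9   0.  252.8]
 [  0.  381.9 190.1]
 [  0.    0.    1. ]] (array([ 245.4,    3.8, 1276.7]), array([ 0.2, -0. , -1. ]))
0.016417958571443243 [[386.9   0.  249.3]
 [  0.  386.9 198.4]
 [  0.    0.    1. ]] (array([  236.7, -1104.7,   772.4]), array([ 0.2,  0.8, -0.5]))
rack top [(array([251., 154.]), 0.78), (array([356., 208.]), 0.59)]
rack side [(array([297., 224.]), 0.68)]
jar_red top [(array([195., 210.]), 0.93)]
jar_red side [(array([231., 193.]), 0.67), (array([337., 295.]), 0.6)]
jar_yellow top [(array([290., 219.]), 0.89), (array([369., 151.]), 0.7)]
jar_yellow side [(array([233., 236.]), 0.65), (array([256., 340.]), 0.46)]
jar_blue top [(array([147., 212.]), 0.59)]
jar_blue side [(array([224., 171.]), 0.67)]
jar_green top [(array([309., 257.]), 0.96), (array([358., 301.]), 0.7), (array([244., 216.]), 0.69), (array([201., 259.]), 0.69)]
jar_green side [(array([226., 217.]), 0.94), (array([199., 253.]), 0.81), (array([154., 288.]), 0.68), (array([192., 193.]), 0.57)]
scanner top [(array([369., 203.]), 0.72), (array([356., 206.]), 0.48)]
scanner side
[... 811 characters left out ...]
(array([295., 223.]), 0.28)]
spray top [(array([ 88., 173.]), 0.77)]
spray side [(array([245., 143.]), 0.75)]
meter top [(array([407., 221.]), 0.64)]
meter side [(array([270., 274.]), 0.61), (array([259., 165.]), 0.58), (array([256., 342.]), 0.56), (array([235., 240.]), 0.4)]
{'time_s': 1.6, 'q': array([ 65.3,  18.7, -11. ,  60.3,   0. ,  82.3]), 'dq': array([0. , 0.1, 0.1, 0. , 0. , 0. ]), 'joint_torque': array([ -0. , -44.3,  26.3,   0. ,  -0. ,  -0. ]), 'ee_pos': array([160.8, 526. , 248.3]), 'orientation': array([[ 0.3,  1. , -0. ],
       [ 1. , -0.3, -0. ],
       [-0. , -0. , -1. ]]), 'force': array([ 0.2, -0.4,  0.4]), 'moment': array([-0.,  0., -0.]), 'grip_width': 85.3147672334532}
```

View pics/top0.png

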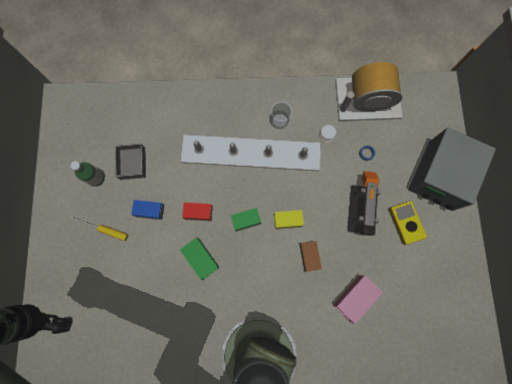

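View pics/side0.png

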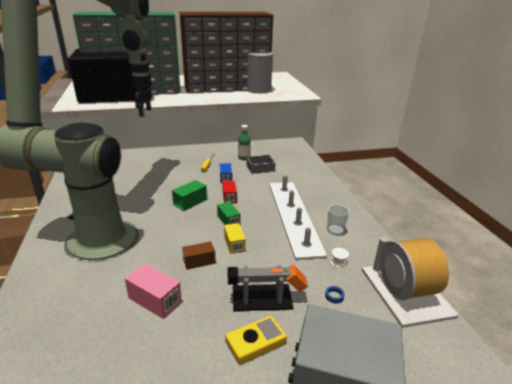

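```bash
python3 - <<'E'
import cv2
a=cv2.imread('pics/top0.png')[120:275,70:330]; cv2.imwrite('pics/c1.png',cv2.resize(a,None,fx=3,fy=3,interpolation=cv2.INTER_CUBIC)[:600,:800])
b=cv2.imread('pics/side0.png')[160:315,180:340]; cv2.imwrite('pics/c2.png',cv2.resize(b,None,fx=3.8,fy=3.8,interpolation=cv2.INTER_CUBIC)[:600,:800])
E
```

```text
(no output)
```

View pics/c1.png

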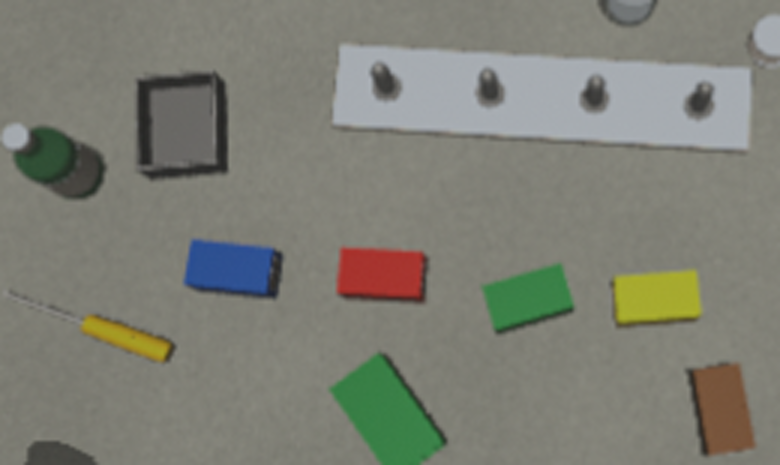

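View pics/c2.png

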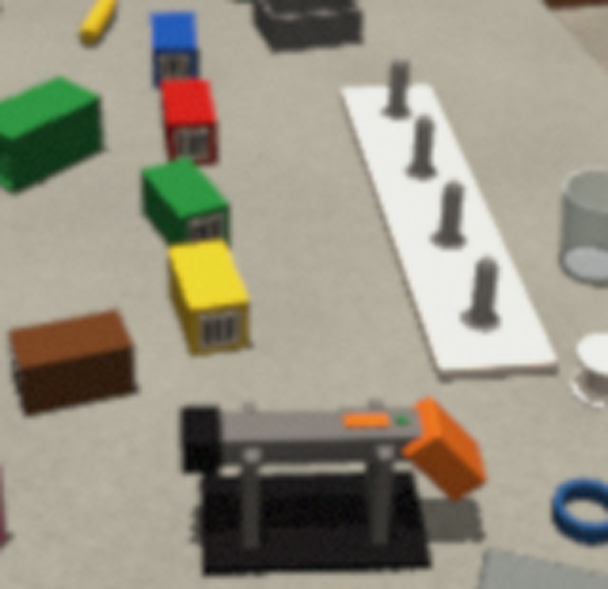

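```bash
cat >> h.py <<'E'
HUE={'red':(0,6),'yellow':(26,34),'blue':(108,125),'green':(55,72)}
def quad(c,col,roi,z=50.,vmin=None):
    """colour blob in roi (u0,v0,u1,v1): centroid & long axis on plane z via fine rectified map"""
    im=c['color'].astype(float)
    u0,v0,u1,v1=roi
    # rectified metric patch at height z, 0.5mm pixels
    P=[atz(c,p,z) for p in [(u0,v0),(u1,v0),(u1,v1),(u0,v1)]]
    P=np.array(P);x0,x1=P[:,0].min(),P[:,0].max();y0,y1=P[:,1].min(),P[:,1].max()
    xs=np.arange(x0,x1,.5);ys=np.arange(y0,y1,.5)
    X,Y=np.meshgrid(xs,ys,indexing='ij')
    K=np.array(c['camera_matrix']);T=np.array(c['world_to_cam'])
    q=np.stack([X,Y,np.full_like(X,z)],-1)@T[:3,:3].T+T[:3,3]
    u=q[...,:2]/q[...,2:];u=u*(1+c['k1']*(u**2).sum(-1,keepdims=True))
    m=(u*[K[0,0],K[1,1]]+[K[0,2],K[1,2]]).astype(np.float32)
    patch=cv2.remap(c['color'],m[...,0],m[...,1],cv2.INTER_LINEAR)
    hsv=cv2.cvtColor(patch,cv2.COLOR_RGB2HSV)
    if col=='white':
        M=(hsv[...,2]>(vmin or 150))&(hsv[...,1]<60)
    else:
        lo,hi=HUE[col];M=(hsv[...,0]>=lo)&(hsv[...,0]<=hi)&(hsv[...,1]>110)
        v=np.percentile(hsv[...,2][M],80);M&=hsv[...,2]>0.55*v
    n,lab,st,_=cv2.connectedComponentsWithStats(M.astype(np.uint8))
    k=1+np.argmax(st[1:,4]);M=lab==k
    cnt=max(cv2.findContours(M.astype(np.uint8),cv2.RETR_EXTERNAL,cv2.CHAIN_APPROX_NONE)[0],key=cv2.contourArea)
    i,j=np.nonzero(M);cov=np.cov(np.stack([X[M],Y[M]]));w,V=np.linalg.eigh(cov);ax=V[:,1]
    if ax[1]<0: ax=-ax
    return np.array([X[M].mean(),Y[M].mean()]),np.degrees(np.arctan2(-ax[0],ax[1])),np.sqrt(12*w[::-1]),M.sum()*.25
E
python3 - <<'E'
from h import *
np.set_printoptions(precision=1,suppress=True)
c=snap('top')
for col,roi in dict(blue=(125,195,172,226),red=(175,195,218,226),green=(226,200,268,236),yellow=(268,203,310,236)).items():
    print(col,*quad(c,col,roi))
print('rack',*quad(c,'white',(170,125,325,180),15.))
for uv in [(199.5,152),(235.5,154.5),(269.5,156.5),(303,158.5)]: print(atz(c,uv,15))
for uv in [(196,142.5),(232.7,144.5),(268,146.5),(304.8,149)]: print(atz(c,uv,80))
E
```

```text
blue [466.4 351.6] -8.985217136917782 [90.1 50.5] 4567.25
red [454.7 187.6] -5.105347868725677 [91.1 51.4] 4718.75
green [422.5  28.2] 14.82254398414767 [85.  48.6] 4144.0
yellow [ 418.1 -109.9] 3.3212993034780007 [91.1 52.2] 4782.25
rack [660.2   5.7] -5.513335768832324 [477.8 101.6] 41247.75
[665.5 182.1  15. ]
[652.2  57.8  15. ]
[641.1 -59.3  15. ]
[ 629.9 -174.1   15. ]
[677.  184.4  80. ]
[666.   63.5  80. ]
[655.2 -52.5  80. ]
[ 642.4 -172.8   80. ]
```

```bash
cat >> h.py <<'E'
def plan(*targets):
    """targets: (x,y,z,psi world yaw of tool x deg); prints rows from the current pose"""
    s=sense();R=np.array(s['orientation']);p=np.array(s['ee_pos']);psi=np.degrees(np.arctan2(R[1,0],R[0,0]))
    for t in targets:
        d=R.T@(np.array(t[:3])-p);turn=-((t[3]-psi+180)%360-180)
        print('row',np.round(d,1),round(turn,1))
def st():
    s=sense();R=np.array(s['orientation'])
    print('t %.2f'%s['time_s'],'p',np.round(s['ee_pos'],1),'psi %.1f'%np.degrees(np.arctan2(R[1,0],R[0,0])),'F',np.round(s['force'],1),'w %.1f'%s['grip_width'],'q',np.round(s['q'],0))
E
python3 - <<'E'
from h import *
plan((452,155,130,-5.1),(452,155,23,-5.1));st()
E
```

```text
row [-269.6  386.9  118.3] 78.1
row [-269.6  386.9  225.3] 78.1
t 1.65 p [160.9 526.  248.3] psi 73.0 F [-0.2 -0.7  0. ] w 85.7 q [ 65.  19. -11.  60.  -0.  82.]
```

Emit:
{"op": "arm_command", "data": {"commands": [[-270, 387, 118, 78], [-270, 387, 118, 78], [-270, 387, 118, 78], [-270, 387, 118, 78], [-270, 387, 118, 78], [-270, 387, 118, 78], [-270, 387, 118, 78], [-270, 387, 118, 78], [-270, 387, 118, 78], [-270, 387, 118, 78]]}}

```text
time_s: 2.9
ee_pos: [451.5, 154.8, 130.3]
orientation: [[0.996, -0.087, -0.001], [-0.087, -0.996, 0.0], [-0.001, -0.0, -1.0]]
force: [-0.2, 0.2, 0.2]
grip_width: 85.4
```

```bash
python3 - <<'E'
from h import *
plan((452,155,23,-5.1));st();snap('top','t1.png');snap('side','s1.png')
E
```

```text
row [  0.5  -0.3 107.3] 0.1
t 2.90 p [451.5 154.8 130.3] psi -5.0 F [-0.2  0.2  0.2] w 85.4 q [ 10.  18. -31.  41.   0. 105.]
```

View pics/t1.png

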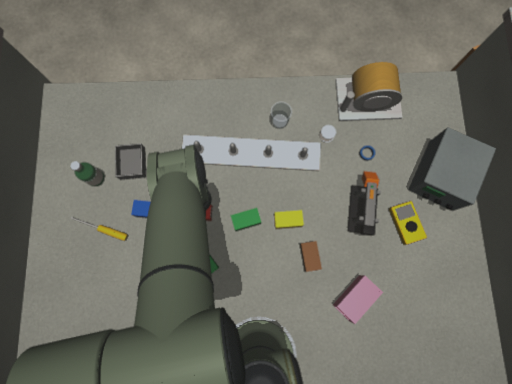

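View pics/s1.png

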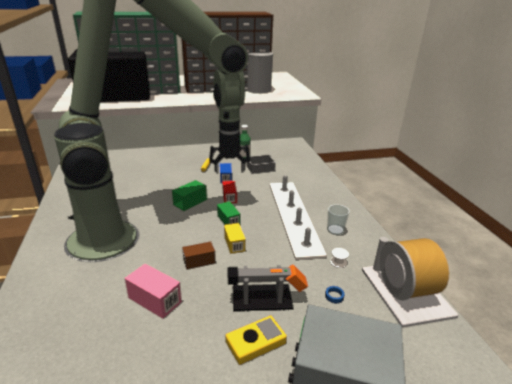

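Emit:
{"op": "arm_command", "data": {"commands": [[0, 0, 50, 0], [0, 0, 95, 0], [0, 0, 107, 0], [0, 0, 107, 0]]}}

```text
time_s: 3.5
ee_pos: [451.5, 155.3, 23.5]
orientation: [[0.996, -0.086, -0.001], [-0.086, -0.996, -0.0], [-0.001, 0.0, -1.0]]
force: [1.4, -0.2, 0.6]
grip_width: 85.4
```

Emit:
{"op": "arm_command", "data": {"commands": [[0, 0, 0, 0], [0, 0, 0, 0], [0, 0, 0, 0], [0, 0, 0, 0], [0, 0, 0, 0], [0, 0, 0, 0]], "grip": 40, "newtons": 20}}

```text
time_s: 4.25
ee_pos: [453.2, 154.9, 24.7]
orientation: [[0.996, -0.087, 0.003], [-0.087, -0.996, 0.001], [0.003, -0.001, -1.0]]
force: [0.3, 0.7, 6.3]
grip_width: 49.8
```

```bash
python3 - <<'E'
from h import *
st();snap('side','s2.png')
E
```

```text
t 4.25 p [453.2 154.9  24.7] psi -5.0 F [0.3 0.7 6.3] w 49.8 q [ 10.  28. -37.  25.   0. 105.]
```

Emit:
{"op": "arm_command", "data": {"commands": [[0, 0, -15, 0], [0, 0, -40, 0], [0, 0, -80, 0], [0, 0, -120, 0], [0, 0, -150, 0], [0, 0, -150, 0], [0, 0, -150, 0]]}}

```text
time_s: 5.18
ee_pos: [451.4, 154.4, 173.0]
orientation: [[0.996, -0.087, -0.001], [-0.087, -0.996, -0.0], [-0.001, 0.0, -1.0]]
force: [-0.0, 0.9, -2.2]
grip_width: 50.2
```

```bash
python3 - <<'E'
from h import *
st();c=snap('side')
im=cv2.cvtColor(c['color'],cv2.COLOR_RGB2BGR)[90:240,150:350];cv2.imwrite('pics/s3.png',cv2.resize(im,None,fx=4,fy=4,interpolation=cv2.INTER_CUBIC))
E
```

```text
t 5.17 p [451.4 154.4 173. ] psi -5.0 F [-0.   0.9 -2.2] w 50.2 q [ 10.  15. -28.  47.  -0. 105.]
```

View pics/s3.png

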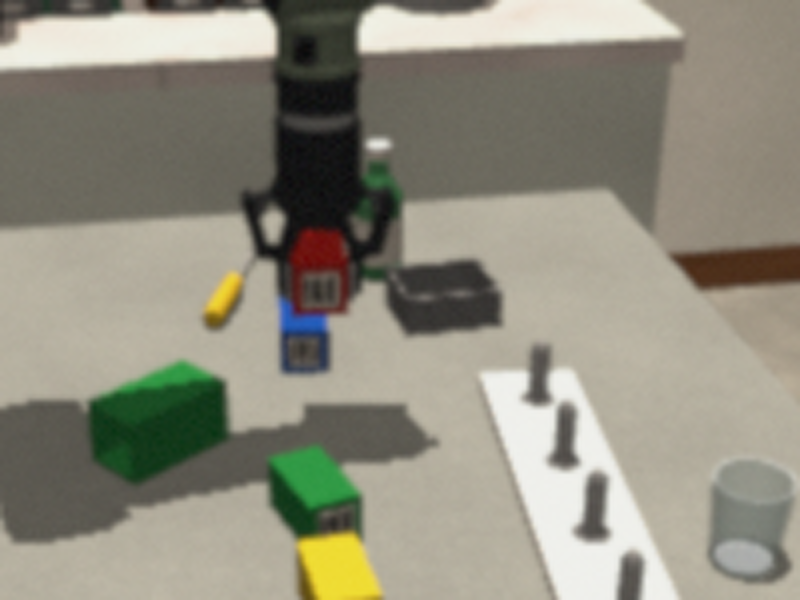

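```bash
cat >> h.py <<'E'
PEG=[(642.9,-173.2),(654.6,-53.5),(666.1,64.8),(677.2,184.7)]
def hook(k,L=77.6,h0=22.,psi=-45.,z0=66.,z1=50.,delta=2.,n=10,gap=6.):
    m=np.array([np.cos(np.radians(psi+90)),np.sin(np.radians(psi+90))]);pg=np.array(PEG[k]);T=[]
    def tcp(u,z): return (*(pg+u*m),z-2.,psi)
    T.append(tcp(-10-L-gap,z0+h0+45));T.append(tcp(-10-L-gap,z0+h0));T.append(tcp(-10-L,z0+h0))
    for i in range(1,n+1):
        th=np.pi/2*i/n;c,s=np.cos(th),np.sin(th)
        T.append(tcp(-10-(L*c-h0*s)+delta*(1-i/n)+0*i,z0+(z1-z0)*i/n+L*s+h0*c))
    T.append(tcp(0,z1+L));T.append(tcp(0,15+L))
    return T
E
python3 - <<'E'
from h import *
T=hook(2)
for t in T: print(np.round(t,1))
plan(T[0])
E
```

```text
[599.9  -1.4 131.  -45. ]
[599.9  -1.4  86.  -45. ]
[604.2   2.9  86.  -45. ]
[608.5   7.2  96.3 -45. ]
[612.8  11.5 105.7 -45. ]
[618.2  16.9 114.  -45. ]
[624.6  23.3 121.  -45. ]
[631.9  30.6 126.4 -45. ]
[639.9  38.6 130.1 -45. ]
[648.4  47.1 131.9 -45. ]
[657.2  55.9 131.8 -45. ]
[666.   64.7 129.7 -45. ]
[674.6  73.3 125.6 -45. ]
[666.1  64.8 125.6 -45. ]
[666.1  64.8  90.6 -45. ]
row [162.  142.2  41.3] 40.0
```

Emit:
{"op": "arm_command", "data": {"commands": [[162, 142, 0, 40], [162, 142, 0, 40], [162, 142, 0, 40], [162, 142, 0, 40], [162, 142, 41, 40], [162, 142, 41, 40]]}}

```text
time_s: 5.98
ee_pos: [597.1, -0.9, 127.7]
orientation: [[0.707, -0.708, -0.01], [-0.708, -0.707, 0.001], [-0.008, 0.006, -1.0]]
force: [-0.9, 0.6, -1.1]
grip_width: 50.0
```

```bash
python3 - <<'E'
from h import *
st();T=hook(2);plan(*T[:-2])
for n in('side','top'):
    c=snap(n);im=cv2.cvtColor(c['color'],cv2.COLOR_RGB2BGR);im=im[130:260,220:400] if n=='side' else im[100:230,180:360];cv2.imwrite(f'pics/4{n}.png',cv2.resize(im,None,fx=4,fy=4,interpolation=cv2.INTER_CUBIC))
E
```

```text
t 5.97 p [597.1  -0.9 127.7] psi -45.0 F [-0.9  0.6 -1.1] w 50.0 q [ -7.  30. -13.  48.   0. 128.]
row [ 2.3 -1.7 -3.3] -0.0
row [ 2.6 -1.9 41.7] -0.0
row [ 2.6 -7.9 41.6] -0.0
row [  2.6 -14.1  31.3] -0.0
row [  2.5 -20.   21.9] -0.0
row [  2.4 -27.6  13.5] -0.0
row [  2.3 -36.7   6.4] -0.0
row [  2.3 -47.    1. ] -0.0
row [  2.2 -58.3  -2.8] -0.0
row [  2.2 -70.2  -4.7] -0.0
row [  2.2 -82.6  -4.6] -0.0
row [  2.2 -95.1  -2.6] -0.0
row [   2.2 -107.3    1.4] -0.0
```

View pics/4side.png

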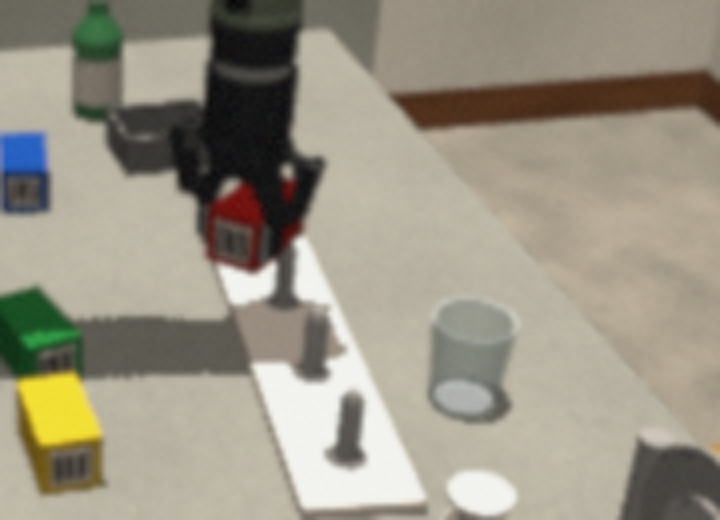

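View pics/4top.png

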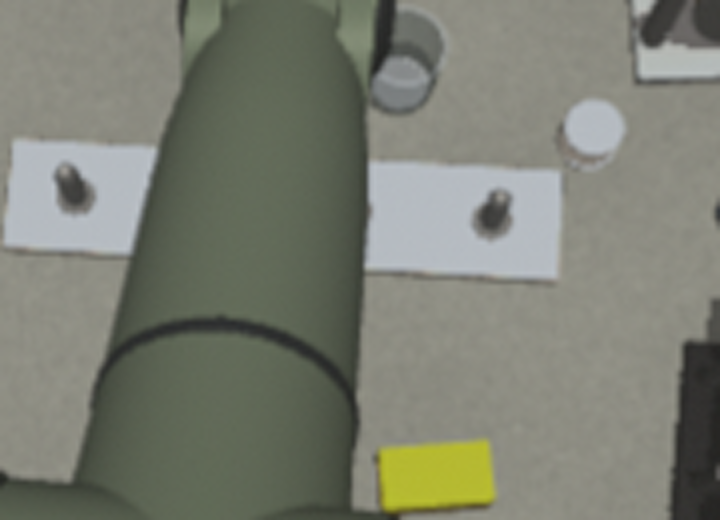

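Emit:
{"op": "arm_command", "data": {"commands": [[0, 0, 20, 0], [0, 0, 45, 0], [0, 0, 45, 0], [0, 0, 45, 0]]}}

```text
time_s: 6.58
ee_pos: [601.8, -0.8, 88.9]
orientation: [[0.707, -0.707, 0.002], [-0.707, -0.707, -0.0], [0.002, -0.001, -1.0]]
force: [-0.3, 0.3, -0.4]
grip_width: 49.8
```

Emit:
{"op": "arm_command", "data": {"commands": [[0, -3, 0, 0], [0, -6, 0, 0], [0, -9, -4, 0], [0, -12, -10, 0], [0, -15, -14, 0], [0, -18, -19, 0], [0, -18, -19, 0]]}}

```text
time_s: 7.45
ee_pos: [613.7, 11.5, 106.8]
orientation: [[0.707, -0.707, -0.0], [-0.707, -0.707, -0.001], [0.0, 0.001, -1.0]]
force: [-2.5, -3.4, 0.7]
grip_width: 49.8
```

```bash
cat >> h.py <<'E'
def look(fn,n='side',box=(130,260,220,400),f=4):
    c=snap(n);im=cv2.cvtColor(c['color'],cv2.COLOR_RGB2BGR)[box[0]:box[1],box[2]:box[3]];cv2.imwrite('pics/'+fn,cv2.resize(im,None,fx=f,fy=f,interpolation=cv2.INTER_CUBIC));return c
E
python3 -c "
from h import *
st();look('5.png')"
```

```text
t 7.45 p [613.7  11.5 106.8] psi -45.0 F [-2.5 -3.4  0.7] w 49.8 q [ -6.  32. -12.  46.  -0. 129.]
```

View pics/5.png

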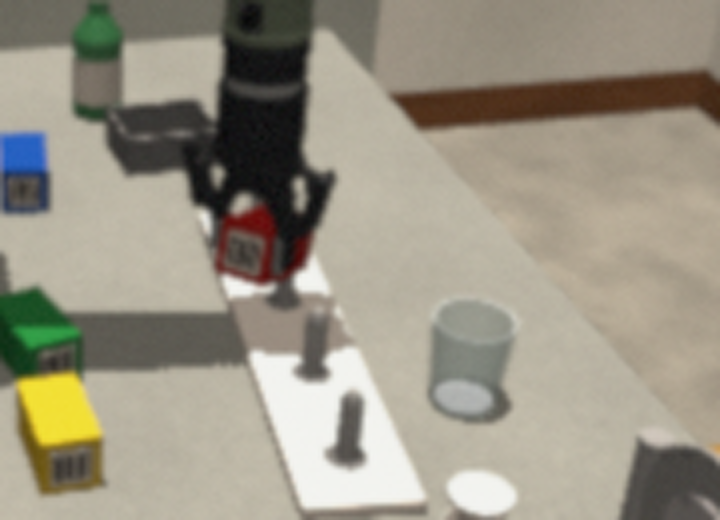

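Emit:
{"op": "arm_command", "data": {"commands": [[0, -4, -4, 0], [0, -8, -8, 0], [0, -12, -12, 0], [0, -17, -15, 0], [0, -22, -18, 0], [0, -27, -21, 0], [0, -33, -23, 0], [0, -38, -25, 0], [0, -38, -25, 0]]}}

```text
time_s: 8.62
ee_pos: [641.2, 39.2, 131.6]
orientation: [[0.707, -0.707, 0.001], [-0.707, -0.707, 0.001], [0.0, -0.001, -1.0]]
force: [-1.1, -2.5, 0.1]
grip_width: 49.7
```

```bash
python3 -c "
from h import *
st();look('6.png')"
```

```text
t 8.62 p [641.2  39.2 131.6] psi -45.0 F [-1.1 -2.5  0.1] w 49.7 q [ -3.  34.  -5.  51.   0. 132.]
```

View pics/6.png

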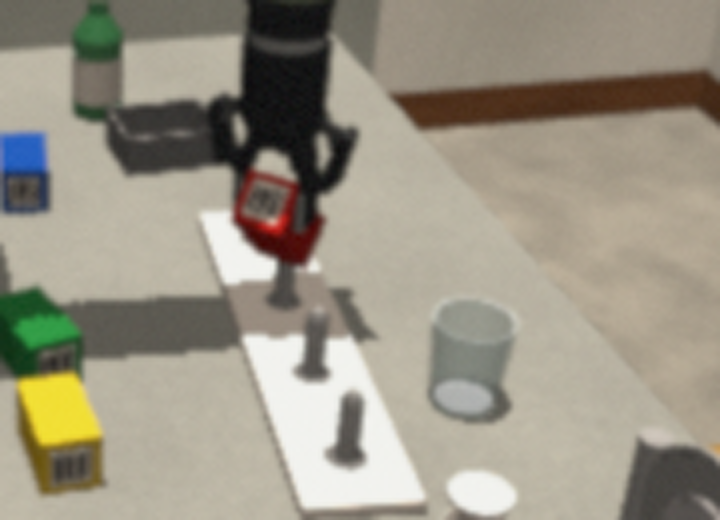

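Emit:
{"op": "arm_command", "data": {"commands": [[0, -6, -1, 0], [0, -12, -2, 0], [0, -18, -2, 0], [0, -24, -2, 0], [0, -30, -1, 0], [0, -37, 0, 0], [0, -43, 2, 0], [0, -49, 4, 0], [0, -52, 8, 0], [0, -52, 8, 0]]}}

```text
time_s: 9.93
ee_pos: [677.4, 75.8, 122.5]
orientation: [[0.707, -0.707, -0.0], [-0.707, -0.707, 0.001], [-0.001, -0.0, -1.0]]
force: [-0.4, -0.9, -1.9]
grip_width: 49.8
```

```bash
python3 -c "
from h import *
st();look('7.png');T=hook(2);plan(T[-2],T[-1])"
```

```text
t 9.93 p [677.4  75.8 122.5] psi -45.0 F [-0.4 -0.9 -1.9] w 49.8 q [  0.  38.   1.  53.   0. 135.]
row [-0.2 15.8 -2.9] 0.0
row [-0.2 15.8 32.1] 0.0
```

View pics/7.png

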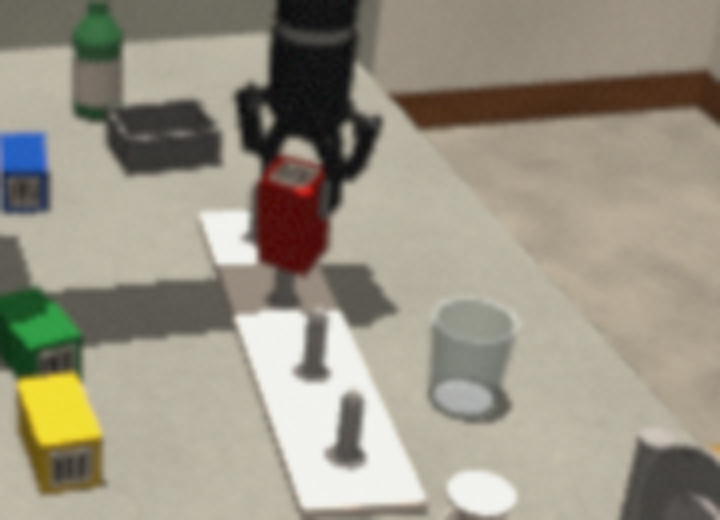

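Emit:
{"op": "arm_command", "data": {"commands": [[0, 8, 0, 0], [0, 16, 0, 0], [0, 16, 8, 0], [0, 16, 16, 0], [0, 16, 24, 0], [0, 16, 29, 0], [0, 16, 32, 0], [0, 16, 34, 0], [0, 16, 34, 0]]}}

```text
time_s: 11.1
ee_pos: [666.0, 64.1, 89.3]
orientation: [[0.707, -0.707, 0.0], [-0.707, -0.707, 0.0], [-0.0, -0.0, -1.0]]
force: [-0.9, 0.8, -0.8]
grip_width: 50.0
```

```bash
python3 -c "
from h import *
st();look('8.png')"
```

```text
t 11.10 p [666.   64.1  89.3] psi -45.0 F [-0.9  0.8 -0.8] w 50.0 q [ -1.  39.  -3.  49.   0. 134.]
```

View pics/8.png

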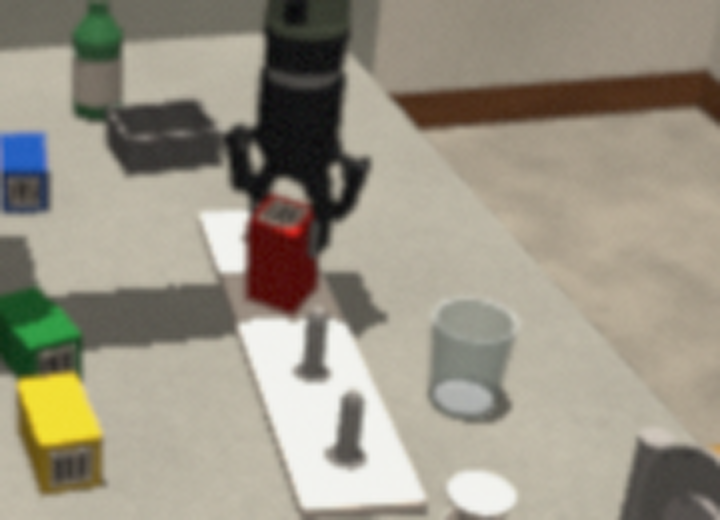

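Emit:
{"op": "arm_command", "data": {"commands": [[0, 0, 2, 0], [0, 0, 4, 0], [0, 0, 5, 0], [0, 0, 5, 0]]}}

```text
time_s: 11.65
ee_pos: [666.1, 64.1, 84.3]
orientation: [[0.707, -0.707, 0.0], [-0.707, -0.707, 0.0], [0.0, -0.0, -1.0]]
force: [0.6, 0.3, -2.0]
grip_width: 49.8
```

Emit:
{"op": "arm_command", "data": {"commands": [[0, 0, 2, 0], [0, 0, 4, 0], [0, 0, 5, 0], [0, 0, 5, 0]]}}

```text
time_s: 12.15
ee_pos: [667.0, 64.7, 81.3]
orientation: [[0.707, -0.707, 0.003], [-0.707, -0.707, 0.001], [0.001, -0.003, -1.0]]
force: [-1.1, 1.8, 9.5]
grip_width: 49.7
```

```bash
python3 -c "
from h import *
st();c=look('9.png');
for z in(105,110,115,120,15,20,25): print(z,(proj(c,(666,64.5,z))-[220,130])*4)"
```

```text
t 12.15 p [667.   64.7  81.3] psi -45.0 F [-1.1  1.8  9.5] w 49.7 q [ -1.  39.  -3.  48.   0. 134.]
105 [287.57470582 213.49068164]
110 [287.98311402 208.63303257]
115 [288.39307412 203.75756816]
120 [288.80459537 198.86418543]
15 [280.47861915 297.99462634]
20 [280.86059327 293.44093525]
25 [281.24396489 288.87115041]
```

View pics/9.png

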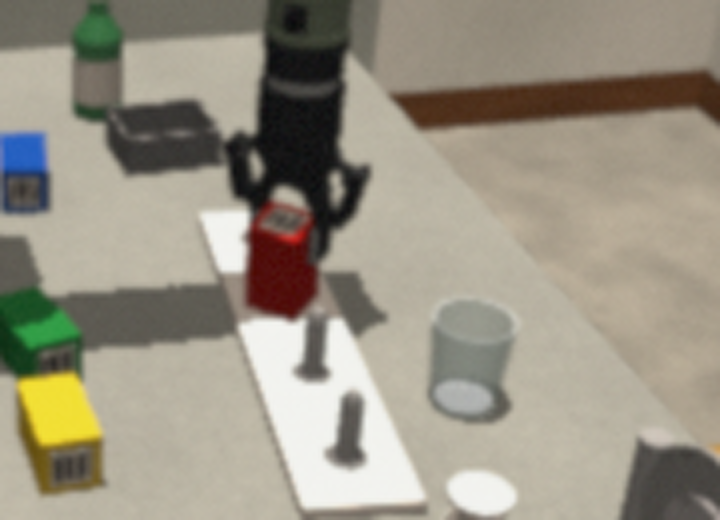

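Emit:
{"op": "arm_command", "data": {"commands": [[0, 0, -3, 0], [0, 0, -3, 0], [0, 0, -3, 0], [0, 0, -3, 0]], "grip": 72}}

```text
time_s: 12.7
ee_pos: [665.8, 64.0, 81.9]
orientation: [[0.707, -0.707, -0.001], [-0.707, -0.707, -0.0], [-0.0, 0.0, -1.0]]
force: [0.1, 0.6, 1.0]
grip_width: 72.3
```

Emit:
{"op": "arm_command", "data": {"commands": [[0, 0, -50, 0], [0, 0, -90, 0], [0, 0, -90, 0]]}}

```text
time_s: 13.08
ee_pos: [668.6, 64.0, 176.4]
orientation: [[0.707, -0.707, 0.007], [-0.707, -0.707, -0.0], [0.005, -0.005, -1.0]]
force: [-0.2, -0.5, 0.6]
grip_width: 72.2
```

```bash
python3 -c "
from h import *
st();c=look('10.png');
# blue in side view recheck
np.set_printoptions(precision=1,suppress=True)
print(search_frame('side','jar_blue')[:2],proj(c,(466.4,351.6,25)))
b=quad(c,'blue',(205,150,245,185),50.);print(b)
a=np.array([-np.sin(np.radians(-9)),np.cos(np.radians(-9))]);g=np.array([466.4,351.6])-33*a;print(g)
plan((*g,140,-9))"
```

```text
t 13.07 p [668.6  64.  176.4] psi -45.0 F [-0.2 -0.5  0.6] w 72.2 q [ -1.  34.   3.  58.  -0. 134.]
[{'at': [223.0, 171.6], 'confidence': 0.8}] [224.9 172.4]
(array([467. , 343.6]), np.float64(-7.8674544806460025), array([92.5, 45.4]), np.float64(4241.5))
[461.2 319. ]
row [-325.1  -35.4   32.2] -36.0
```

View pics/10.png

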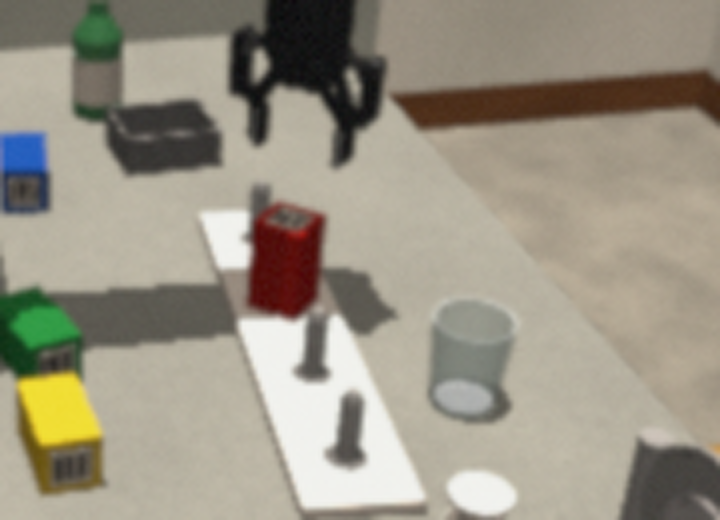

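Emit:
{"op": "arm_command", "data": {"commands": [[-325, -35, 0, -36], [-325, -35, 0, -36], [-325, -35, 0, -36], [-325, -35, 20, -36], [-325, -35, 32, -36], [-325, -35, 32, -36], [-325, -35, 32, -36], [-325, -35, 32, -36], [-325, -35, 32, -36]], "grip": 85}}

```text
time_s: 14.3
ee_pos: [462.4, 317.6, 140.6]
orientation: [[0.987, -0.159, 0.001], [-0.159, -0.987, 0.0], [0.001, -0.0, -1.0]]
force: [-0.5, 0.2, 0.7]
grip_width: 84.9
```

```bash
python3 -c "
from h import *
st();plan((461.2,319,24,-9))"
```

```text
t 14.30 p [462.4 317.6 140.6] psi -9.1 F [-0.5  0.2  0.7] w 84.9 q [ 27.  25. -18.  47.  -0. 126.]
row [ -1.5  -1.2 116.6] -0.1
```

Emit:
{"op": "arm_command", "data": {"commands": [[-1, -1, 50, 0], [-1, -1, 95, 0], [-1, -1, 114, 0], [-1, -1, 116, 0], [-1, -1, 116, 0]]}}

```text
time_s: 14.92
ee_pos: [461.3, 319.6, 25.1]
orientation: [[0.987, -0.158, 0.001], [-0.158, -0.988, 0.001], [0.001, -0.001, -1.0]]
force: [0.2, -0.1, -0.1]
grip_width: 85.0
```

Emit:
{"op": "arm_command", "data": {"commands": [[0, 0, 0, 0], [0, 0, 0, 0], [0, 0, 0, 0], [0, 0, 0, 0], [0, 0, 0, 0], [0, 0, 0, 0]], "grip": 40}}

```text
time_s: 15.68
ee_pos: [461.0, 320.1, 25.4]
orientation: [[0.988, -0.157, 0.002], [-0.157, -0.988, 0.001], [0.002, -0.001, -1.0]]
force: [0.5, -1.1, 6.4]
grip_width: 49.7
```

Emit:
{"op": "arm_command", "data": {"commands": [[0, 0, -15, 0], [0, 0, -40, 0], [0, 0, -80, 0], [0, 0, -120, 0], [0, 0, -145, 0], [0, 0, -145, 0]]}}

```text
time_s: 16.42
ee_pos: [461.4, 320.6, 172.0]
orientation: [[0.988, -0.156, 0.004], [-0.156, -0.988, 0.002], [0.004, -0.003, -1.0]]
force: [0.3, -0.0, -1.3]
grip_width: 49.8
```

```bash
python3 -c "
from h import *
st();T=hook(3);plan(T[0]);look('11.png',box=(90,260,180,400),f=3.5)"
```

```text
t 16.43 p [461.4 320.6 172. ] psi -9.0 F [ 0.3 -0.  -1.3] w 49.8 q [ 27.  23. -16.  50.   0. 126.]
row [179.2 176.3  41.1] 36.0
```

View pics/11.png

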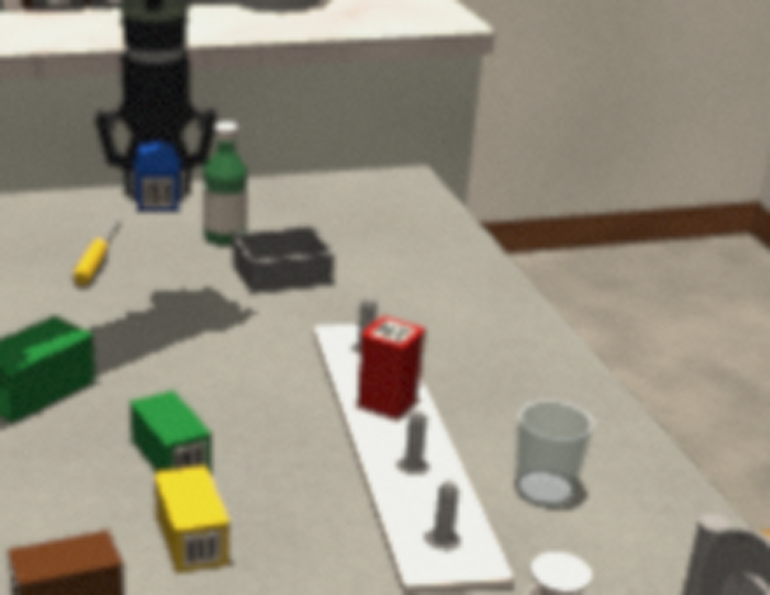

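```bash
python3 -c "
from h import *
T=hook(3,psi=-60);plan(T[0]);print(T[0])"
```

```text
row [162.5 158.7  39.2] 51.0
(np.float64(596.1400222057766), np.float64(137.9), 131.0, -60)
```

Emit:
{"op": "arm_command", "data": {"commands": [[162, 159, 0, 51], [162, 159, 0, 51], [162, 159, 0, 51], [162, 159, 0, 51], [162, 159, 0, 51], [162, 159, 20, 51], [162, 159, 39, 51], [162, 159, 39, 51], [162, 159, 39, 51]]}}

```text
time_s: 17.6
ee_pos: [595.0, 137.4, 130.0]
orientation: [[0.5, -0.866, -0.001], [-0.866, -0.5, -0.0], [-0.0, 0.001, -1.0]]
force: [-0.5, 1.1, -0.6]
grip_width: 49.7
```

```bash
python3 -c "
from h import *
st();T=hook(3,psi=-60);plan(*T[:4]);look('12.png')"
```

```text
t 17.60 p [595.  137.4 130. ] psi -60.0 F [-0.5  1.1 -0.6] w 49.7 q [  6.  31. -11.  49.  -0. 156.]
row [ 0.2 -1.3 -1. ] 0.0
row [ 0.2 -1.3 44. ] 0.0
row [ 0.2 -7.3 44. ] 0.0
row [  0.2 -13.5  33.7] 0.0
```

View pics/12.png

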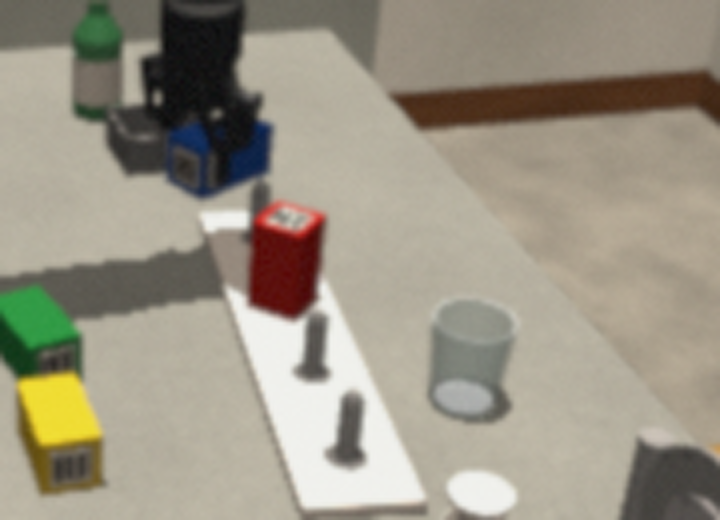

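Same hooking sequence for blue at peg3.

Emit:
{"op": "arm_command", "data": {"commands": [[0, -1, 20, 0], [0, -1, 44, 0], [0, -1, 44, 0], [0, -1, 44, 0], [0, -4, 44, 0], [0, -7, 44, 0], [0, -10, 40, 0], [0, -13, 34, 0], [0, -16, 30, 0], [0, -19, 25, 0], [0, -19, 25, 0]]}}

```text
time_s: 19.02
ee_pos: [611.9, 146.9, 105.9]
orientation: [[0.5, -0.866, 0.0], [-0.866, -0.5, -0.0], [0.0, -0.0, -1.0]]
force: [-4.2, -2.8, 1.8]
grip_width: 50.1
```

Emit:
{"op": "arm_command", "data": {"commands": [[0, -4, -4, 0], [0, -8, -8, 0], [0, -12, -12, 0], [0, -17, -15, 0], [0, -22, -18, 0], [0, -27, -21, 0], [0, -33, -23, 0], [0, -38, -25, 0], [0, -38, -25, 0]]}}

```text
time_s: 20.15
ee_pos: [645.5, 166.4, 130.8]
orientation: [[0.5, -0.866, 0.002], [-0.866, -0.5, 0.001], [0.0, -0.002, -1.0]]
force: [-2.3, -1.1, 1.5]
grip_width: 49.8
```

```bash
python3 -c "
from h import *
st();look('13.png')"
```

```text
t 20.15 p [645.5 166.4 130.8] psi -60.0 F [-2.3 -1.1  1.5] w 49.8 q [  8.  36.  -1.  53.   0. 158.]
```

View pics/13.png

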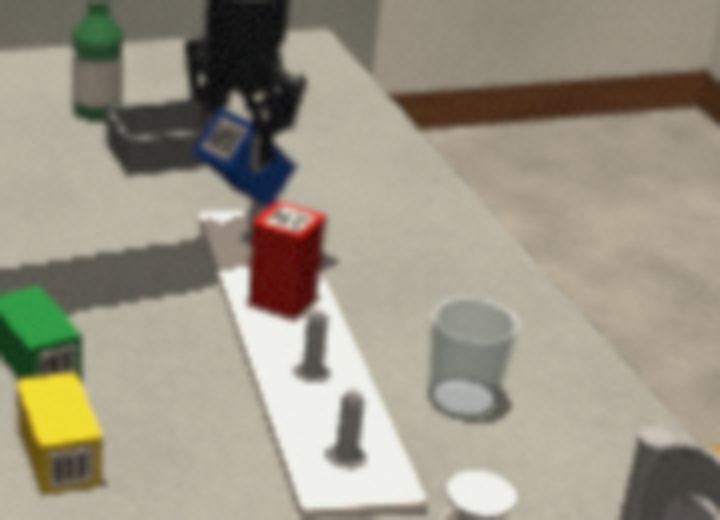

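Emit:
{"op": "arm_command", "data": {"commands": [[0, -6, -1, 0], [0, -12, -2, 0], [0, -18, -2, 0], [0, -24, -2, 0], [0, -30, -1, 0], [0, -37, 0, 0], [0, -43, 2, 0], [0, -49, 4, 0], [0, -52, 8, 0], [0, -52, 8, 0]]}}

```text
time_s: 21.45
ee_pos: [690.0, 192.2, 121.5]
orientation: [[0.5, -0.866, 0.0], [-0.866, -0.5, 0.0], [-0.0, -0.0, -1.0]]
force: [-1.5, 0.2, -1.7]
grip_width: 50.1
```

Emit:
{"op": "arm_command", "data": {"commands": [[0, 8, 0, 0], [0, 16, 0, 0], [0, 16, 8, 0], [0, 16, 16, 0], [0, 16, 24, 0], [0, 16, 28, 0], [0, 16, 32, 0], [0, 16, 36, 0], [0, 16, 36, 0]]}}

```text
time_s: 22.58
ee_pos: [676.3, 184.1, 86.2]
orientation: [[0.5, -0.866, 0.001], [-0.866, -0.5, 0.0], [0.0, -0.001, -1.0]]
force: [1.6, 0.4, -0.9]
grip_width: 49.7
```

```bash
python3 -c "
from h import *
st();look('14.png')"
```

```text
t 22.57 p [676.3 184.1  86.2] psi -60.0 F [ 1.6  0.4 -0.9] w 49.7 q [  9.  42.   3.  51.   0. 159.]
```

View pics/14.png

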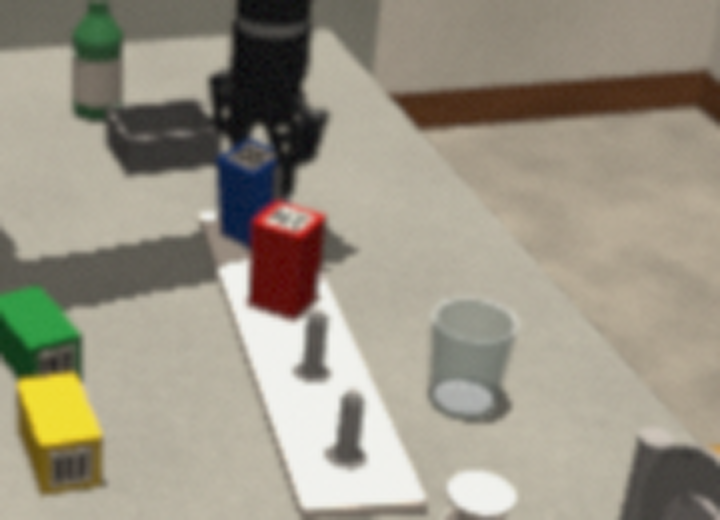

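Emit:
{"op": "arm_command", "data": {"commands": [[0, 0, 2, 0], [0, 0, 4, 0], [0, 0, 5, 0], [0, 0, 5, 0]]}}

```text
time_s: 23.12
ee_pos: [676.7, 184.2, 81.9]
orientation: [[0.5, -0.866, 0.002], [-0.866, -0.5, 0.001], [0.0, -0.002, -1.0]]
force: [4.0, 1.7, 1.9]
grip_width: 50.0
```

Emit:
{"op": "arm_command", "data": {"commands": [[0, 0, 2, 0], [0, 0, 4, 0], [0, 0, 4, 0]]}}

```text
time_s: 23.5
ee_pos: [678.0, 184.8, 80.8]
orientation: [[0.5, -0.866, 0.006], [-0.866, -0.5, 0.002], [0.001, -0.006, -1.0]]
force: [2.9, 3.3, 13.4]
grip_width: 50.0
```

```bash
python3 -c "
from h import *
st();c=look('15.png');
for z in(105,110,115): print(z,(proj(c,(677.2,184.7,z))-[220,130])*4)"
```

```text
t 23.50 p [678.  184.8  80.8] psi -60.0 F [ 2.9  3.3 13.4] w 50.0 q [  9.  42.   3.  50.   0. 159.]
105 [260.47351825 154.47995479]
110 [260.80836204 149.85345296]
115 [261.14439327 145.21109463]
```

View pics/15.png

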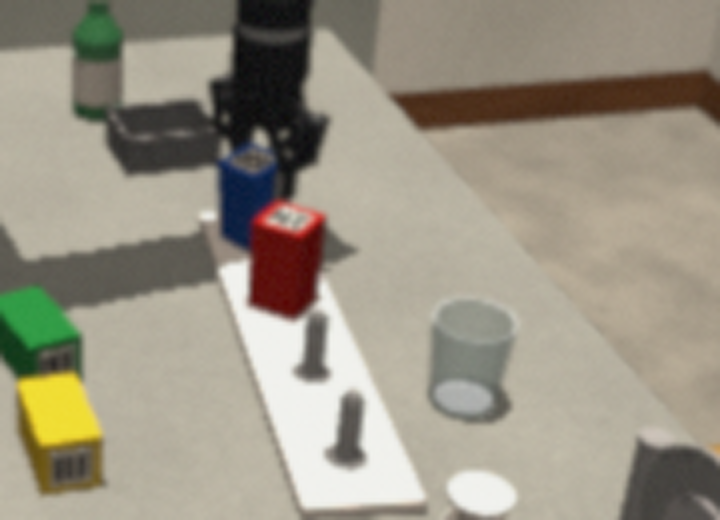

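Seated (label at about (252,157), rim on slab, 13 N). Release and go to green.

Emit:
{"op": "arm_command", "data": {"commands": [[0, 0, -3, 0], [0, 0, -3, 0], [0, 0, -3, 0], [0, 0, -3, 0]], "grip": 72}}

```text
time_s: 24.05
ee_pos: [675.2, 183.7, 79.5]
orientation: [[0.5, -0.866, -0.001], [-0.866, -0.5, -0.0], [-0.0, 0.001, -1.0]]
force: [1.2, -0.4, 0.6]
grip_width: 72.3
```

Emit:
{"op": "arm_command", "data": {"commands": [[0, 0, -50, 0], [0, 0, -95, 0], [0, 0, -95, 0], [0, 0, -95, 0]]}}

```text
time_s: 24.55
ee_pos: [675.4, 183.8, 174.7]
orientation: [[0.5, -0.866, -0.001], [-0.866, -0.5, -0.0], [-0.0, 0.001, -1.0]]
force: [-0.0, 1.1, -0.7]
grip_width: 72.1
```

```bash
python3 -c "
from h import *
np.set_printoptions(precision=1,suppress=True)
st();c=look('16.png',box=(130,270,200,380));print(search_frame('side','jar_green')[:2],proj(c,(422.5,28.2,25)))
print(search_frame('side','jar_yellow')[:2],proj(c,(418,-110,25)))
t=snap('top');print(quad(t,'green',(226,200,268,236)))
y=np.radians(14.8);a=np.array([-np.sin(y),np.cos(y)]);g=np.array([422.5,28.2])-33*a;print(g)
plan((*g,140,14.8))"
```

```text
t 24.55 p [675.4 183.8 174.7] psi -60.0 F [-0.   1.1 -0.7] w 72.1 q [  9.  38.   9.  61.  -0. 159.]
[{'at': [228.8, 216.9], 'confidence': 0.92}, {'at': [195.2, 255.1], 'confidence': 0.84}] [227.6 214.2]
[{'at': [234.1, 238.8], 'confidence': 0.6}, {'at': [229.0, 217.6], 'confidence': 0.47}] [233.4 237.3]
(array([422.4,  28.4]), np.float64(14.822537635186741), array([85.4, 49. ]), np.float64(4197.0))
[430.9  -3.7]
row [ 40.4 304.8  34.3] -74.8
```

View pics/16.png

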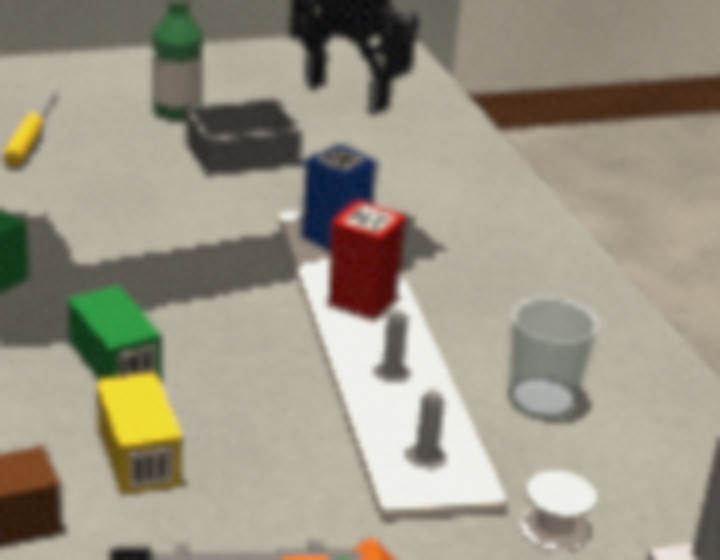

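Emit:
{"op": "arm_command", "data": {"commands": [[40, 305, 0, -75], [40, 305, 0, -75], [40, 305, 0, -75], [40, 305, 0, -75], [40, 305, 34, -75], [40, 305, 34, -75], [40, 305, 34, -75], [40, 305, 34, -75], [40, 305, 34, -75]], "grip": 85}}

```text
time_s: 25.88
ee_pos: [431.6, -3.2, 141.1]
orientation: [[0.967, 0.256, -0.0], [0.256, -0.967, 0.0], [-0.0, -0.0, -1.0]]
force: [0.6, -0.2, 0.2]
grip_width: 85.2
```

```bash
python3 -c "
from h import *
st();plan((430.9,-3.7,24,14.8))"
```

```text
t 25.88 p [431.6  -3.2 141.1] psi 14.9 F [ 0.6 -0.2  0.2] w 85.2 q [-10.  13. -37.  40.  -0.  65.]
row [ -0.8   0.4 117.1] 0.1
```

Emit:
{"op": "arm_command", "data": {"commands": [[-1, 0, 50, 0], [-1, 0, 95, 0], [-1, 0, 114, 0], [-1, 0, 117, 0], [-1, 0, 117, 0]]}}

```text
time_s: 26.5
ee_pos: [431.1, -3.5, 24.6]
orientation: [[0.966, 0.258, 0.0], [0.258, -0.966, -0.0], [0.0, 0.0, -1.0]]
force: [0.1, -0.1, -0.4]
grip_width: 85.1
```

Emit:
{"op": "arm_command", "data": {"commands": [[0, 0, 0, 0], [0, 0, 0, 0], [0, 0, 0, 0], [0, 0, 0, 0], [0, 0, 0, 0], [0, 0, 0, 0]], "grip": 40}}

```text
time_s: 27.25
ee_pos: [431.5, -3.6, 25.2]
orientation: [[0.966, 0.259, 0.002], [0.259, -0.966, -0.0], [0.002, 0.001, -1.0]]
force: [0.2, -0.0, 7.1]
grip_width: 50.2
```

Emit:
{"op": "arm_command", "data": {"commands": [[0, 0, -15, 0], [0, 0, -40, 0], [0, 0, -80, 0], [0, 0, -120, 0], [0, 0, -145, 0], [0, 0, -145, 0]]}}

```text
time_s: 28.0
ee_pos: [432.1, -3.8, 171.0]
orientation: [[0.966, 0.259, 0.004], [0.259, -0.966, -0.001], [0.004, 0.002, -1.0]]
force: [-0.1, -0.5, -1.3]
grip_width: 49.8
```

```bash
python3 -c "
from h import *
st();T=hook(1);plan(T[0]);print(T[0])
T=hook(1,psi=-60);plan(T[0]);print(T[0]);look('17.png',box=(90,260,180,400),f=3.5)"
```

```text
t 28.00 p [432.1  -3.8 171. ] psi 15.0 F [-0.1 -0.5 -1.3] w 49.8 q [-10.  10. -35.  45.  -0.  65.]
row [120.8 152.3  40.8] 60.0
(np.float64(588.4148052809392), np.float64(-119.68519471906083), 131.0, -45.0)
row [111.5 129.7  40.7] 75.0
(np.float64(573.5400222057766), np.float64(-100.29999999999998), 131.0, -60)
```

View pics/17.png

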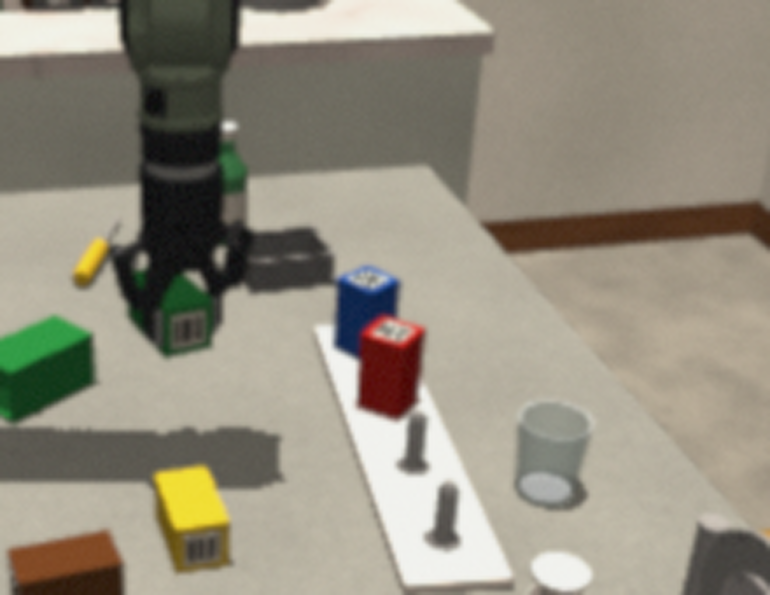

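Emit:
{"op": "arm_command", "data": {"commands": [[111, 130, 0, 75], [111, 130, 0, 75], [111, 130, 0, 75], [111, 130, 0, 75], [111, 130, 0, 75], [111, 130, 0, 75], [111, 130, 20, 75], [111, 130, 40, 75], [111, 130, 40, 75], [111, 130, 40, 75]]}}

```text
time_s: 29.3
ee_pos: [571.2, -100.3, 128.8]
orientation: [[0.5, -0.866, -0.001], [-0.866, -0.5, 0.0], [-0.001, 0.001, -1.0]]
force: [-0.3, 0.4, -1.3]
grip_width: 50.2
```

```bash
python3 -c "
from h import *
st();T=hook(1,psi=-60);plan(*T[:5])"
```

```text
t 29.30 p [ 571.2 -100.3  128.8] psi -60.0 F [-0.3  0.4 -1.3] w 50.2 q [-17.  28. -16.  46.   0. 133.]
row [ 1.2 -2.  -2.2] -0.0
row [ 1.2 -2.  42.8] -0.0
row [ 1.2 -8.  42.8] -0.0
row [  1.2 -14.2  32.5] -0.0
row [  1.2 -20.2  23.1] -0.0
```

Emit:
{"op": "arm_command", "data": {"commands": [[1, -2, 20, 0], [1, -2, 43, 0], [1, -2, 43, 0], [1, -2, 43, 0], [1, -5, 43, 0], [1, -8, 43, 0], [1, -11, 38, 0], [1, -14, 33, 0], [1, -17, 28, 0], [1, -20, 23, 0], [1, -20, 23, 0]]}}

```text
time_s: 30.68
ee_pos: [589.9, -91.2, 107.0]
orientation: [[0.5, -0.866, 0.001], [-0.866, -0.5, -0.0], [0.001, -0.001, -1.0]]
force: [-3.5, -1.8, 2.2]
grip_width: 49.8
```

Emit:
{"op": "arm_command", "data": {"commands": [[0, -4, -4, 0], [0, -8, -8, 0], [0, -12, -12, 0], [0, -17, -15, 0], [0, -22, -18, 0], [0, -27, -21, 0], [0, -33, -23, 0], [0, -38, -25, 0], [0, -38, -25, 0]]}}

```text
time_s: 31.8
ee_pos: [623.1, -71.7, 131.6]
orientation: [[0.5, -0.866, 0.001], [-0.866, -0.5, 0.001], [0.0, -0.002, -1.0]]
force: [-1.1, -0.8, 0.8]
grip_width: 49.6
```

```bash
python3 -c "
from h import *
st();look('18.png')"
```

```text
t 31.80 p [623.1 -71.7 131.6] psi -60.0 F [-1.1 -0.8  0.8] w 49.6 q [-13.  32.  -8.  50.   0. 137.]
```

View pics/18.png

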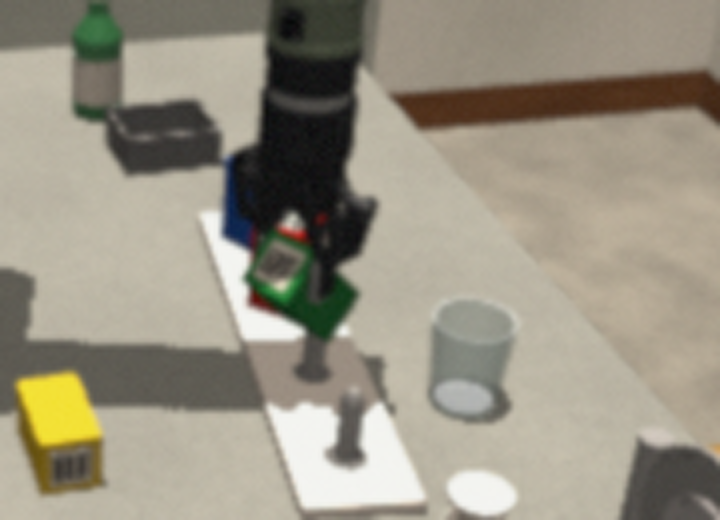

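Emit:
{"op": "arm_command", "data": {"commands": [[0, -6, -1, 0], [0, -12, -2, 0], [0, -18, -2, 0], [0, -24, -2, 0], [0, -30, -1, 0], [0, -37, 0, 0], [0, -43, 2, 0], [0, -49, 4, 0], [0, -52, 8, 0], [0, -52, 8, 0]]}}

```text
time_s: 33.1
ee_pos: [667.6, -45.9, 122.6]
orientation: [[0.5, -0.866, 0.0], [-0.866, -0.5, 0.001], [-0.001, -0.0, -1.0]]
force: [-1.2, -1.4, -1.7]
grip_width: 49.6
```

Emit:
{"op": "arm_command", "data": {"commands": [[0, 8, 0, 0], [0, 16, 0, 0], [0, 16, 8, 0], [0, 16, 16, 0], [0, 16, 24, 0], [0, 16, 28, 0], [0, 16, 32, 0], [0, 16, 36, 0], [0, 16, 36, 0]]}}

```text
time_s: 34.22
ee_pos: [653.6, -54.1, 87.1]
orientation: [[0.5, -0.866, 0.0], [-0.866, -0.5, 0.0], [-0.0, -0.0, -1.0]]
force: [-0.2, 0.4, -2.5]
grip_width: 49.9
```

```bash
python3 -c "
from h import *
st();look('19.png')"
```

```text
t 34.23 p [653.6 -54.1  87.1] psi -60.0 F [-0.2  0.4 -2.5] w 49.9 q [-11.  37.  -5.  47.   0. 139.]
```

View pics/19.png

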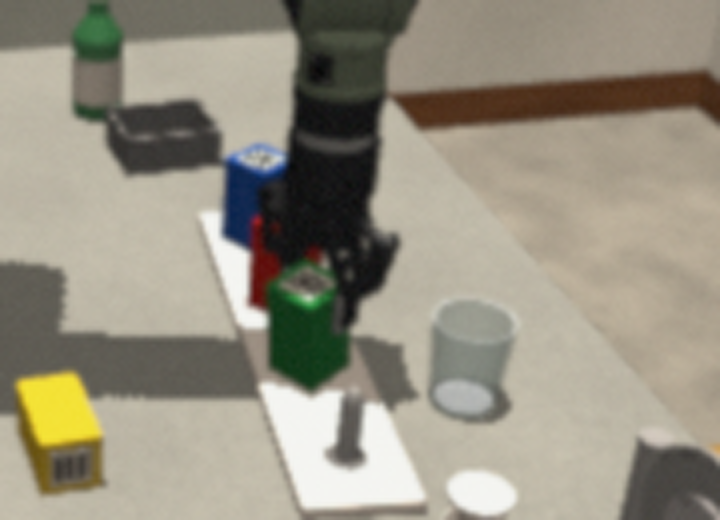

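Emit:
{"op": "arm_command", "data": {"commands": [[0, 0, 2, 0], [0, 0, 4, 0], [0, 0, 6, 0], [0, 0, 8, 0], [0, 0, 8, 0]]}}

```text
time_s: 34.9
ee_pos: [655.2, -53.6, 81.7]
orientation: [[0.5, -0.866, 0.004], [-0.866, -0.5, 0.001], [0.001, -0.004, -1.0]]
force: [-0.5, 2.3, 10.2]
grip_width: 49.8
```

Contact with 10 N; release.

Emit:
{"op": "arm_command", "data": {"commands": [[0, 0, -3, 0], [0, 0, -3, 0], [0, 0, -3, 0], [0, 0, -3, 0]], "grip": 72}}

```text
time_s: 35.4
ee_pos: [653.2, -54.3, 81.9]
orientation: [[0.5, -0.866, -0.001], [-0.866, -0.5, 0.0], [-0.0, 0.001, -1.0]]
force: [-0.4, -0.4, -0.4]
grip_width: 71.9
```

Emit:
{"op": "arm_command", "data": {"commands": [[0, 0, -50, 0], [0, 0, -95, 0], [0, 0, -95, 0], [0, 0, -95, 0]]}}

```text
time_s: 35.9
ee_pos: [653.1, -54.2, 176.8]
orientation: [[0.5, -0.866, -0.001], [-0.866, -0.5, 0.0], [-0.0, 0.0, -1.0]]
force: [0.7, 1.2, -0.7]
grip_width: 71.9
```

```bash
python3 -c "
from h import *
np.set_printoptions(precision=1,suppress=True)
st();c=look('20.png',box=(130,270,200,380))
print(search_frame('side','jar_yellow')[:2],proj(c,(418,-110,25)))
print('side quad',quad(c,'yellow',(215,215,255,260)))
y=np.radians(3.3);a=np.array([-np.sin(y),np.cos(y)]);g=np.array([418.1,-109.9])-33*a;print(g)
plan((*g,140,3.3))"
```

```text
t 35.90 p [653.1 -54.2 176.8] psi -60.0 F [ 0.7  1.2 -0.7] w 71.9 q [-11.  33.   0.  58.  -0. 139.]
[{'at': [235.3, 237.5], 'confidence': 0.77}] [233.4 237.3]
side quad (array([ 419.8, -113.4]), np.float64(2.690256013836491), array([86.2, 47.7]), np.float64(4140.25))
[ 420.  -142.8]
row [-39.2 245.6  36.2] -63.3
```

View pics/20.png

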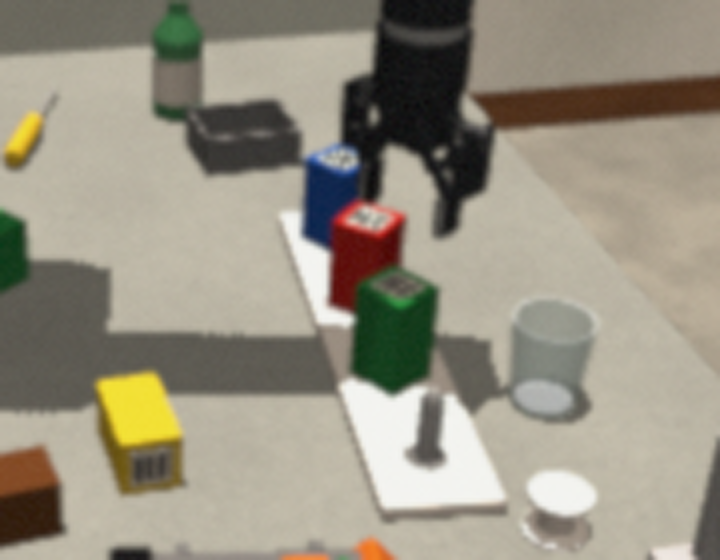

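Emit:
{"op": "arm_command", "data": {"commands": [[-39, 246, 0, -63], [-39, 246, 0, -63], [-39, 246, 0, -63], [-39, 246, 0, -63], [-39, 246, 36, -63], [-39, 246, 36, -63], [-39, 246, 36, -63], [-39, 246, 36, -63]], "grip": 85}}

```text
time_s: 37.0
ee_pos: [420.9, -143.3, 141.0]
orientation: [[0.999, 0.05, -0.001], [0.05, -0.999, 0.0], [-0.0, -0.0, -1.0]]
force: [-0.1, 0.5, -0.1]
grip_width: 84.9
```

```bash
python3 -c "
from h import *
st();plan((420,-142.8,24,3.3))"
```

```text
t 37.00 p [ 420.9 -143.3  141. ] psi 2.9 F [-0.1  0.5 -0.1] w 84.9 q [-28.  14. -35.  41.  -0.  59.]
row [ -0.8  -0.5 117. ] -0.4
```

Emit:
{"op": "arm_command", "data": {"commands": [[-1, 0, 50, 0], [-1, 0, 95, 0], [-1, 0, 114, 0], [-1, 0, 117, 0], [-1, 0, 117, 0]]}}

```text
time_s: 37.62
ee_pos: [420.5, -143.7, 24.7]
orientation: [[0.999, 0.052, 0.001], [0.052, -0.999, -0.0], [0.001, 0.0, -1.0]]
force: [-0.2, -1.9, 0.6]
grip_width: 85.0
```

Emit:
{"op": "arm_command", "data": {"commands": [[0, 0, 0, 0], [0, 0, 0, 0], [0, 0, 0, 0], [0, 0, 0, 0], [0, 0, 0, 0], [0, 0, 0, 0]], "grip": 40}}

```text
time_s: 38.38
ee_pos: [420.6, -143.8, 25.2]
orientation: [[0.999, 0.052, 0.002], [0.052, -0.999, -0.001], [0.002, 0.001, -1.0]]
force: [-0.8, 0.3, 6.1]
grip_width: 49.7
```

Emit:
{"op": "arm_command", "data": {"commands": [[0, 0, -15, 0], [0, 0, -40, 0], [0, 0, -80, 0], [0, 0, -120, 0], [0, 0, -145, 0], [0, 0, -145, 0]]}}

```text
time_s: 39.12
ee_pos: [421.2, -144.2, 171.0]
orientation: [[0.999, 0.052, 0.004], [0.052, -0.999, -0.002], [0.004, 0.002, -1.0]]
force: [-0.2, -0.5, -1.4]
grip_width: 50.0
```

```bash
python3 -c "
from h import *
st();T=hook(0,psi=-60);plan(T[0]);print(T[0]);c=look('21.png',box=(130,330,180,400),f=3)
t=snap('top','t21.png')
T2=np.array(t['world_to_cam'])
for uv,z in [((370,180),85),((366,219),85),((357,234),12),((351,186),12),((376,187),12),((376,234),12),((328,133),38),((368,153),9)]: print(uv,z,atz(t,uv,z))"
```

```text
t 39.12 p [ 421.2 -144.2  171. ] psi 3.0 F [-0.2 -0.5 -1.4] w 50.0 q [-28.  12. -33.  45.  -0.  59.]
row [136.4  83.   40.8] 63.0
(np.float64(561.8400222057766), np.float64(-219.99999999999997), 131.0, -60)
(370, 180) 85 [ 529.47659631 -373.81019662   85.        ]
(366, 219) 85 [ 404.46670722 -349.00529065   85.        ]
(357, 234) 12 [ 365.50686663 -336.31516876   12.        ]
(351, 186) 12 [ 528.15637898 -330.94885778   12.        ]
(376, 187) 12 [ 521.87128102 -414.70246355   12.        ]
(376, 234) 12 [ 363.58732974 -398.47815773   12.        ]
(328, 133) 38 [ 710.92680937 -261.76120523   38.        ]
(368, 153) 9 [ 643.76594917 -400.36005268    9.        ]
```

View pics/21.png

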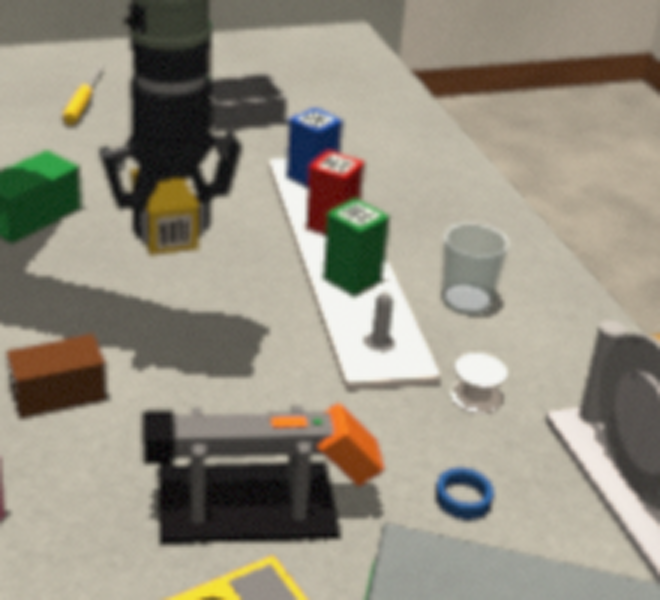

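View pics/t21.png

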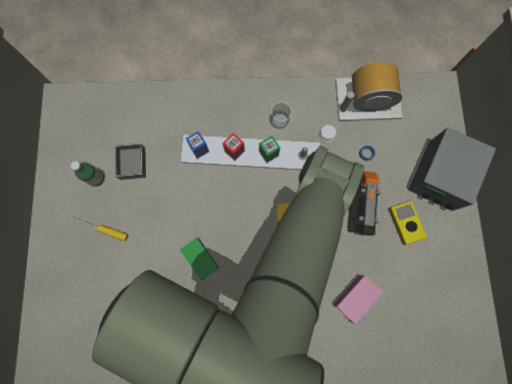

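Emit:
{"op": "arm_command", "data": {"commands": [[136, 83, 0, 63], [136, 83, 0, 63], [136, 83, 0, 63], [136, 83, 0, 63], [136, 83, 0, 63], [136, 83, 20, 63], [136, 83, 40, 63], [136, 83, 40, 63], [136, 83, 40, 63]]}}

```text
time_s: 40.35
ee_pos: [559.8, -219.1, 128.8]
orientation: [[0.5, -0.866, -0.001], [-0.866, -0.5, 0.001], [-0.001, 0.001, -1.0]]
force: [-0.0, 0.3, -1.0]
grip_width: 49.6
```

```bash
python3 -c "
from h import *
st();T=hook(0,psi=-60);plan(*T[:5])"
```

```text
t 40.35 p [ 559.8 -219.1  128.8] psi -60.0 F [-0.   0.3 -1. ] w 49.6 q [-28.  30. -12.  48.   0. 122.]
row [ 1.8 -1.4 -2.2] -0.0
row [ 1.8 -1.4 42.8] -0.0
row [ 1.8 -7.4 42.8] -0.0
row [  1.8 -13.6  32.5] -0.0
row [  1.8 -19.6  23. ] -0.0
```

Emit:
{"op": "arm_command", "data": {"commands": [[1, -1, 20, 0], [1, -1, 43, 0], [1, -1, 43, 0], [1, -1, 43, 0], [1, -4, 43, 0], [1, -7, 43, 0], [1, -10, 38, 0], [1, -13, 33, 0], [1, -16, 28, 0], [1, -19, 23, 0], [1, -19, 23, 0]]}}

```text
time_s: 41.72
ee_pos: [577.6, -210.5, 107.0]
orientation: [[0.5, -0.866, 0.001], [-0.866, -0.5, -0.0], [0.001, -0.001, -1.0]]
force: [-3.6, -1.7, 1.5]
grip_width: 49.6
```

Emit:
{"op": "arm_command", "data": {"commands": [[0, -4, -4, 0], [0, -8, -8, 0], [0, -12, -12, 0], [0, -17, -15, 0], [0, -22, -18, 0], [0, -27, -21, 0], [0, -33, -23, 0], [0, -38, -25, 0], [0, -38, -25, 0]]}}

```text
time_s: 42.85
ee_pos: [610.7, -191.3, 131.7]
orientation: [[0.5, -0.866, 0.001], [-0.866, -0.5, 0.0], [0.0, -0.001, -1.0]]
force: [-2.3, -2.0, 1.3]
grip_width: 49.9
```

```bash
python3 -c "
from h import *
st();look('22.png')"
```

```text
t 42.85 p [ 610.7 -191.3  131.7] psi -60.0 F [-2.3 -2.   1.3] w 49.9 q [-24.  33.  -6.  51.   0. 126.]
```

View pics/22.png

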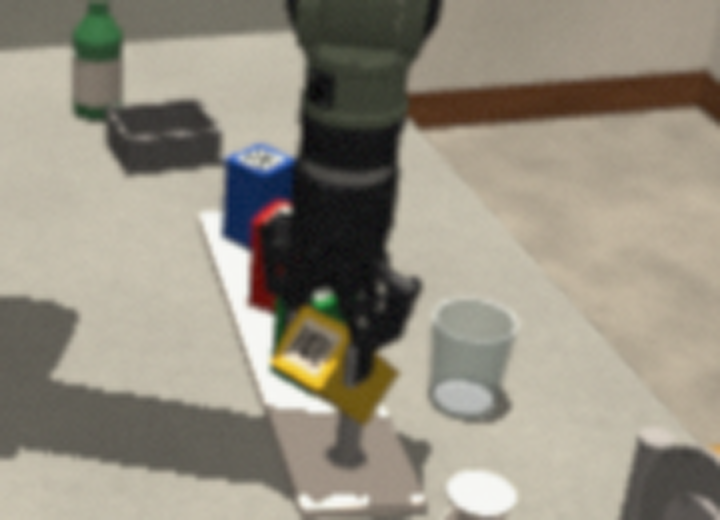

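Emit:
{"op": "arm_command", "data": {"commands": [[0, -6, -1, 0], [0, -12, -2, 0], [0, -18, -2, 0], [0, -24, -2, 0], [0, -30, -1, 0], [0, -37, 0, 0], [0, -43, 2, 0], [0, -49, 4, 0], [0, -52, 8, 0], [0, -52, 8, 0]]}}

```text
time_s: 44.15
ee_pos: [655.2, -165.2, 122.5]
orientation: [[0.5, -0.866, 0.0], [-0.866, -0.5, 0.001], [-0.001, -0.001, -1.0]]
force: [-0.9, -1.1, -1.8]
grip_width: 49.6
```

Emit:
{"op": "arm_command", "data": {"commands": [[0, 8, 0, 0], [0, 16, 0, 0], [0, 16, 8, 0], [0, 16, 16, 0], [0, 16, 24, 0], [0, 16, 28, 0], [0, 16, 32, 0], [0, 16, 36, 0], [0, 16, 36, 0]]}}

```text
time_s: 45.28
ee_pos: [641.5, -173.5, 87.2]
orientation: [[0.5, -0.866, 0.001], [-0.866, -0.5, 0.0], [0.0, -0.001, -1.0]]
force: [1.8, 0.3, -1.5]
grip_width: 49.8
```

```bash
python3 -c "
from h import *
st();look('23.png')"
```

```text
t 45.27 p [ 641.5 -173.5   87.2] psi -60.0 F [ 1.8  0.3 -1.5] w 49.8 q [-22.  38.  -4.  48.   0. 128.]
```

View pics/23.png

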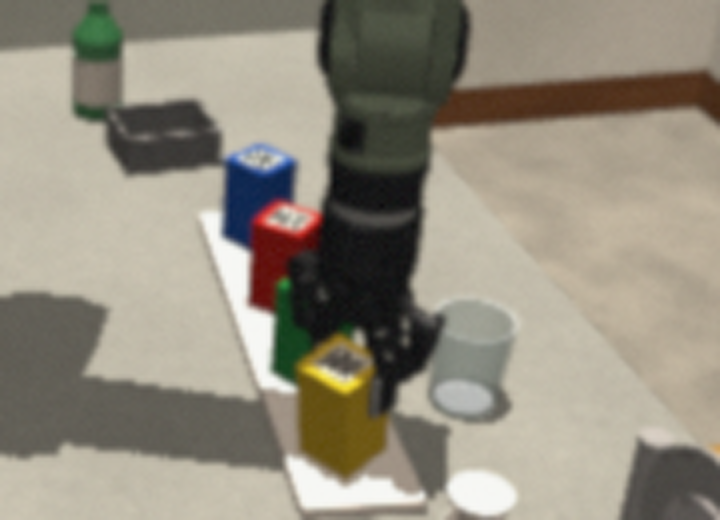

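Emit:
{"op": "arm_command", "data": {"commands": [[0, 0, 2, 0], [0, 0, 4, 0], [0, 0, 6, 0], [0, 0, 8, 0], [0, 0, 8, 0]]}}

```text
time_s: 45.95
ee_pos: [642.5, -173.4, 81.5]
orientation: [[0.5, -0.866, 0.003], [-0.866, -0.5, -0.0], [0.002, -0.003, -1.0]]
force: [1.0, 3.8, 11.1]
grip_width: 49.8
```

Emit:
{"op": "arm_command", "data": {"commands": [[0, 0, -3, 0], [0, 0, -3, 0], [0, 0, -3, 0], [0, 0, -3, 0]], "grip": 72}}

```text
time_s: 46.45
ee_pos: [640.7, -173.7, 81.8]
orientation: [[0.5, -0.866, -0.001], [-0.866, -0.5, 0.0], [-0.001, 0.001, -1.0]]
force: [0.2, 0.3, 0.5]
grip_width: 71.8
```

Emit:
{"op": "arm_command", "data": {"commands": [[0, 0, -50, 0], [0, 0, -95, 0], [0, 0, -95, 0], [0, 0, -95, 0]]}}

```text
time_s: 46.95
ee_pos: [640.7, -173.6, 176.8]
orientation: [[0.5, -0.866, -0.001], [-0.866, -0.5, 0.0], [-0.0, 0.0, -1.0]]
force: [-1.0, 0.8, -0.5]
grip_width: 72.0
```

Emit:
{"op": "arm_command", "data": {"commands": [[0, 60, -60, 0], [0, 120, -60, 0], [0, 180, -60, 0], [0, 200, -60, 0], [0, 200, -60, 0]]}}

```text
time_s: 47.58
ee_pos: [465.4, -274.1, 236.0]
orientation: [[0.497, -0.868, -0.003], [-0.868, -0.497, 0.002], [-0.003, 0.001, -1.0]]
force: [0.4, -0.0, 0.5]
grip_width: 72.0
```

```bash
python3 -c "
from h import *
np.set_printoptions(precision=1,suppress=True)
st();c=look('24.png',box=(130,330,180,400),f=3);t=look('24t.png','top',box=(110,250,170,400),f=3.4)
for k in range(4): print(k,proj(t,(*PEG[k],105)),(proj(t,(*PEG[k],105))-[170,110])*3.4,(proj(c,(*PEG[k],105))-[180,130])*3)
"
```

```text
t 47.58 p [ 465.4 -274.1  236. ] psi -60.2 F [ 0.4 -0.   0.5] w 72.0 q [-38.  18. -14.  58.  -0. 112.]
0 [305.9 146.4] [462.1 123.6] [385.3 270.1]
1 [268.6 144.1] [335.2 116. ] [358.4 210.4]
2 [231.9 141.9] [210.3 108.5] [335.7 160. ]
3 [194.7 139.8] [ 84.1 101.5] [315.4 115.9]
```

View pics/24.png

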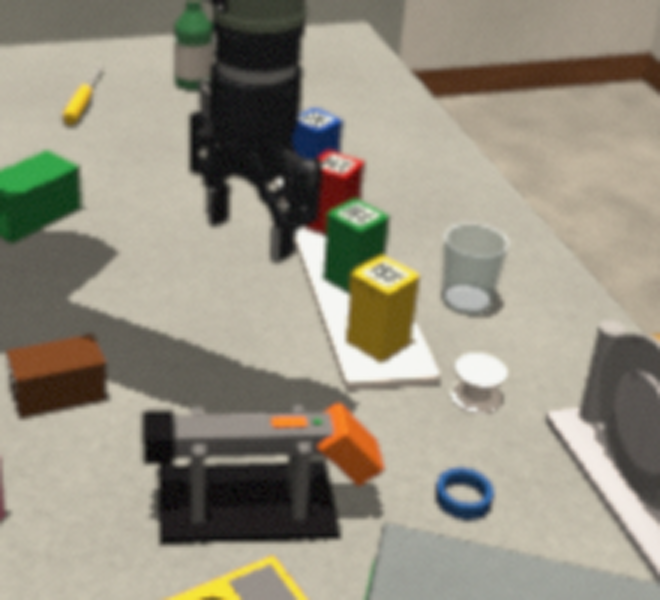

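View pics/24t.png

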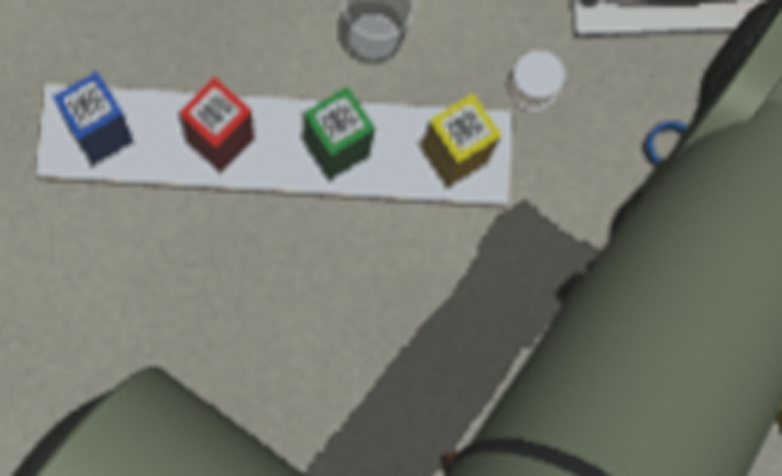

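```bash
python3 -c "
import cv2
a=cv2.imread('pics/top0.png')[165:245,335:395]; cv2.imwrite('pics/c3.png',cv2.resize(a,None,fx=7.5,fy=7.5,interpolation=cv2.INTER_CUBIC))
b=cv2.imread('pics/side0.png')[255:315,220:310]; cv2.imwrite('pics/c4.png',cv2.resize(b,None,fx=8,fy=8,interpolation=cv2.INTER_CUBIC))
"
```

```text
(no output)
```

View pics/c3.png

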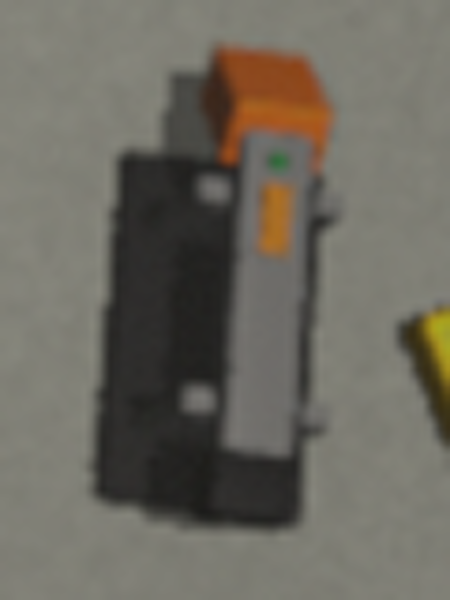

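View pics/c4.png

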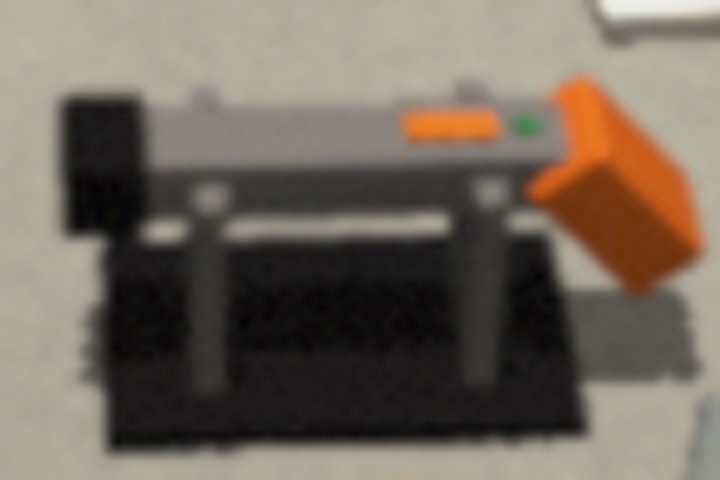

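```bash
python3 -c "
from h import *
np.set_printoptions(precision=1,suppress=True)
t=snap('top');s=snap('side')
f=lambda u,v:(335+(u+.5)/7.5-.5,165+(v+.5)/7.5-.5)
g=lambda u,v:(220+(u+.5)/8-.5,255+(v+.5)/8-.5)
print('handle ends',atz(t,f(275,137),98),atz(t,f(257,453),98))
print('edges',atz(t,f(240,140),98),atz(t,f(310,140),98),atz(t,f(222,453),98),atz(t,f(297,453),98))
print('forks L',atz(t,f(214,188),92),atz(t,f(198,398),92),'R',atz(t,f(328,205),92),atz(t,f(313,418),92))
print('side fork tops near',atz(s,g(210,198),92),atz(s,g(490,195),92),'far',atz(s,g(205,97),92),atz(s,g(470,92),92))
print('side handle top near edge',atz(s,g(143,167),98),atz(s,g(535,165),98),'far',atz(s,g(145,105),98),atz(s,g(555,100),98))
"
```

```text
handle ends [ 517.  -372.7   98. ] [ 384. -352.   98.]
edges [ 516.2 -357.9   98. ] [ 515.3 -387.2   98. ] [ 384.4 -337.7   98. ] [ 383.5 -368.4   98. ]
forks L [ 497.2 -346.8   92. ] [ 408.3 -331.8   92. ] R [ 488.3 -393.8   92. ] [ 398.5 -378.3   92. ]
side fork tops near [ 400.1 -381.2   92. ] [ 488.1 -397.5   92. ] far [ 408.6 -333.5   92. ] [ 495.7 -348.4   92. ]
side handle top near edge [ 380.7 -369.4   98. ] [ 504.  -393.2   98. ] far [ 387.  -340.3   98. ] [ 519.8 -364.4   98. ]
```

```bash
python3 -c "
from h import *
st();plan((448,-363,170,80.7))"
```

```text
t 47.77 p [ 468.4 -273.   236.5] psi -59.9 F [ 0.1 -0.3  0.3] w 71.9 q [-38.  18. -13.  58.   0. 112.]
row [67.8 62.8 66.4] -140.6
```

Emit:
{"op": "arm_command", "data": {"commands": [[68, 63, 0, -141], [68, 63, 0, -141], [68, 63, 0, -141], [68, 63, 0, -141], [68, 63, 0, -141], [68, 63, 0, -141], [68, 63, 0, -141], [68, 63, 0, -141], [68, 63, 0, -141], [68, 63, 0, -141], [68, 63, 0, -141], [68, 63, 0, -141], [68, 63, 30, -141], [68, 63, 66, -141], [68, 63, 66, -141], [68, 63, 66, -141]], "grip": 75}}

```text
time_s: 49.78
ee_pos: [448.3, -364.0, 172.0]
orientation: [[0.156, 0.988, 0.0], [0.988, -0.156, -0.0], [-0.0, 0.001, -1.0]]
force: [-0.6, 0.3, -0.1]
grip_width: 74.8
```

```bash
python3 -c "
from h import *
st();plan((448,-363,83,80.7));look('25.png',box=(150,330,180,400),f=3.3)"
```

```text
t 49.77 p [ 448.3 -364.   172. ] psi 81.0 F [-0.6  0.3 -0.1] w 74.8 q [-46.  25. -13.  52.   0. -37.]
row [ 1.  -0.5 89. ] 0.3
```

View pics/25.png

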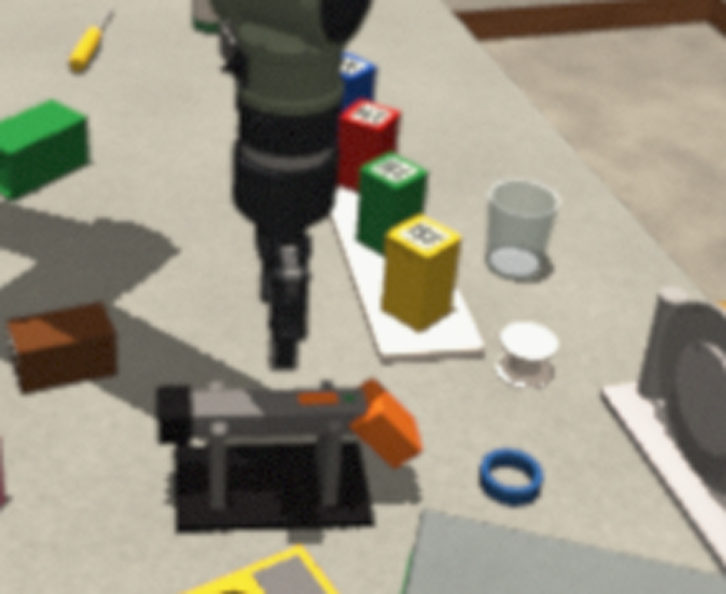

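Emit:
{"op": "arm_command", "data": {"commands": [[0, 0, 40, 0], [0, 0, 75, 0], [0, 0, 88, 0], [0, 0, 88, 0], [0, 0, 88, 0]]}}

```text
time_s: 50.45
ee_pos: [448.3, -365.0, 85.0]
orientation: [[0.157, 0.988, 0.002], [0.988, -0.157, -0.002], [-0.002, 0.002, -1.0]]
force: [-0.5, 0.5, -1.0]
grip_width: 75.1
```

Emit:
{"op": "arm_command", "data": {"commands": [[0, 0, 0, 0], [0, 0, 0, 0], [0, 0, 0, 0], [0, 0, 0, 0], [0, 0, 0, 0], [0, 0, 0, 0], [0, 0, 0, 0]], "grip": 20, "newtons": 60}}

```text
time_s: 51.32
ee_pos: [447.7, -364.3, 84.1]
orientation: [[0.156, 0.988, 0.001], [0.988, -0.156, -0.001], [-0.001, 0.001, -1.0]]
force: [-0.5, 1.2, 6.4]
grip_width: 29.3
```

```bash
python3 -c "
from h import *
st();look('26.png',box=(150,330,180,400),f=3.3)"
```

```text
t 51.33 p [ 447.7 -364.3   84.1] psi 81.0 F [-0.5  1.2  6.4] w 29.3 q [-46.  30. -19.  40.   0. -37.]
```

View pics/26.png

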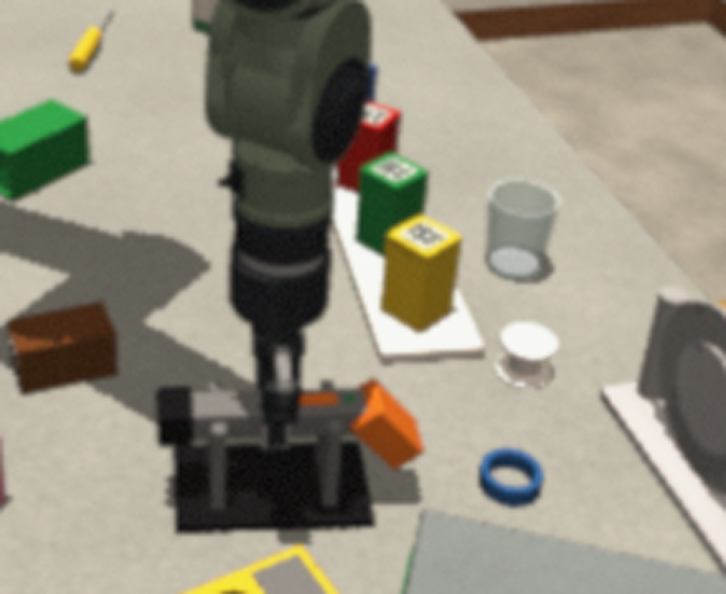

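Emit:
{"op": "arm_command", "data": {"commands": [[0, 0, -20, 0], [0, 0, -50, 0], [0, 0, -90, 0], [0, 0, -140, 0], [0, 0, -140, 0], [0, 0, -140, 0]]}}

```text
time_s: 52.12
ee_pos: [446.8, -363.5, 222.3]
orientation: [[0.157, 0.988, -0.001], [0.988, -0.157, 0.001], [0.001, -0.001, -1.0]]
force: [-0.0, -0.1, -3.0]
grip_width: 29.6
```

```bash
cat >> h.py <<'E'
LAB={'blue':(195.6,140.0),'red':(233.2,142.9),'green':(269.4,145.3),'yellow':(306.2,147.4)}
def lab(c,k):
    f=(LAB[k][0],LAB[k][1]); return atz(c,f,105.)
def scanpose(L,head=-9.,off=161.4):
    h=np.radians(head);return (L[0]-off*np.cos(h),L[1]-off*np.sin(h),202.,head+90)
E
python3 -c "
from h import *
np.set_printoptions(precision=1,suppress=True)
st();c=look('27.png',box=(80,280,180,400),f=3)
t=snap('top')
for k in LAB: L=lab(t,k);print(k,L,np.round(scanpose(L),1))
plan(scanpose(lab(t,'red')))
"
```

```text
t 52.12 p [ 446.8 -363.5  222.3] psi 81.0 F [-0.  -0.1 -3. ] w 29.6 q [-46.  23.  -9.  58.  -0. -37.]
blue [676.6 181.9 105. ] [517.2 207.2 202.   81. ]
red [662.6  60.5 105. ] [503.2  85.8 202.   81. ]
green [650.5 -56.  105. ] [491.1 -30.7 202.   81. ]
yellow [ 639.3 -173.9  105. ] [ 479.9 -148.7  202.    81. ]
row [452.2 -14.1  20.4] -0.0
```

View pics/27.png

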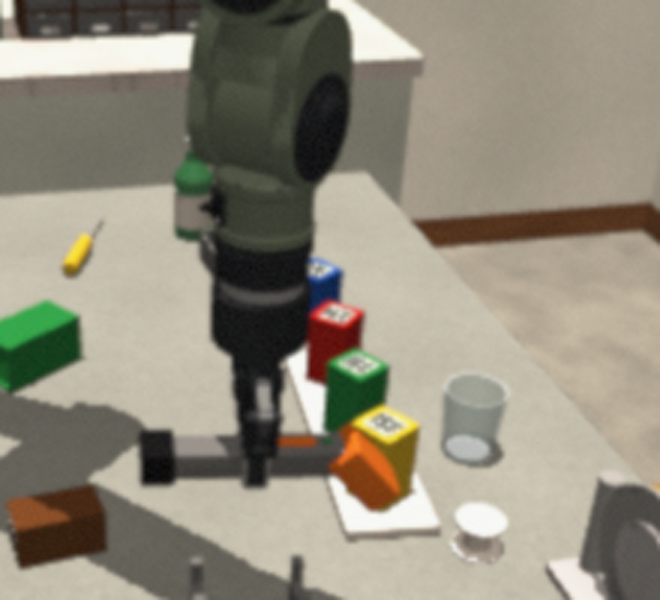

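Emit:
{"op": "arm_command", "data": {"commands": [[60, -14, 0, 0], [110, -14, 0, 0], [160, -14, 0, 0], [210, -14, 0, 0], [260, -14, 0, 0], [310, -14, 0, 0], [360, -14, 0, 0], [410, -14, 0, 0], [452, -14, 0, 0], [452, -14, 20, 0], [452, -14, 20, 0], [452, -14, 20, 0]]}}

```text
time_s: 53.72
ee_pos: [503.8, 84.2, 202.9]
orientation: [[0.157, 0.988, -0.002], [0.988, -0.157, -0.0], [-0.0, -0.001, -1.0]]
force: [0.2, -0.2, -2.1]
grip_width: 29.0
```

```bash
python3 -c "
from h import *
np.set_printoptions(precision=1,suppress=True)
st();c=look('28.png',box=(100,280,160,400),f=3);look('28t.png','top',box=(110,250,170,400),f=3.4)
L=np.array([662.6,60.5,105]);plan(scanpose(L))
s=sense();o=np.array(s['ee_pos'])+[0,0,2];h=np.radians(-9);e=o+[110*np.cos(h),110*np.sin(h),-38]
print('eye exp',e,(proj(c,e)-[160,100])*3,'label',(proj(c,L)-[160,100])*3)
"
```

```text
t 53.73 p [503.8  84.2 202.9] psi 81.0 F [ 0.2 -0.2 -2.1] w 29.0 q [  1.  17. -21.  53.  -0.  10.]
row [ 1.5 -1.5  1.6] -0.1
eye exp [613.1  66.8 167.6] [356.  206.3] label [394.  251.9]
```

View pics/28.png

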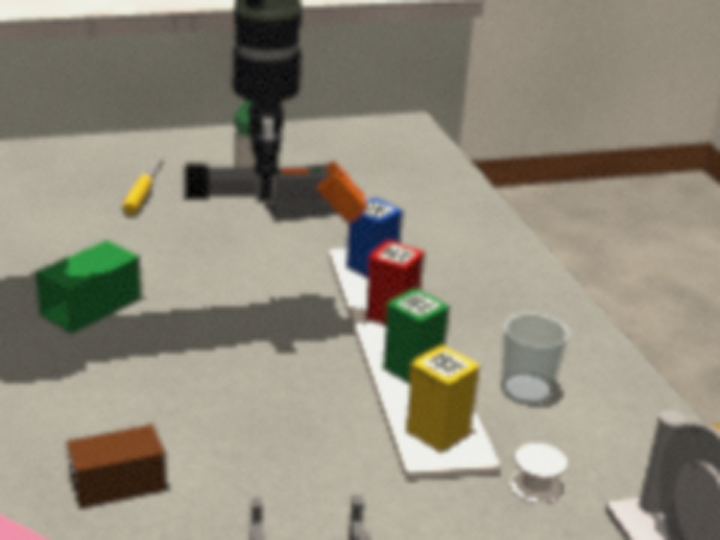

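View pics/28t.png

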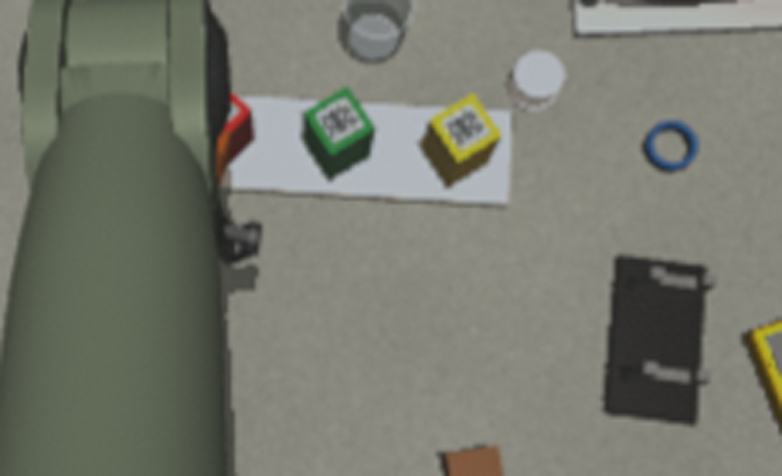

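Emit:
{"op": "arm_command", "data": {"commands": [[1, -1, 1, 0], [1, -1, 1, 0], [1, -1, 1, 0], [1, -1, 1, 0], [1, -1, 1, 0], [1, -1, 1, 0], [1, -1, 1, 0], [1, -1, 1, 0], [1, -1, 1, 0], [1, -1, 1, 0], [1, -1, 1, 0], [1, -1, 1, 0], [1, -1, 1, 0], [1, -1, 1, 0], [1, -1, 1, 0], [1, -1, 1, 0], [1, -1, 1, 0], [1, -1, 1, 0], [1, -1, 1, 0]]}}

```text
time_s: 56.2
ee_pos: [503.4, 85.8, 202.3]
orientation: [[0.157, 0.988, -0.0], [0.988, -0.157, 0.0], [-0.0, -0.0, -1.0]]
force: [0.4, -0.7, -1.9]
grip_width: 29.0
```

```bash
python3 -c "
from h import *
st();plan(scanpose((639.3,-173.9,105)))
c=look('29.png',box=(120,240,220,340),f=5)
for o,n in(((0,0,0),'e'),):
  s=sense();o=np.array(s['ee_pos'])+[0,0,2];h=np.radians(-9);e=o+[110*np.cos(h),110*np.sin(h),-38];b=np.array([.643*np.cos(h),.643*np.sin(h),-.766])
  print((proj(c,e)-[220,120])*5,(proj(c,e+80*b)-[220,120])*5,e+80*b)"
```

```text
t 56.20 p [503.4  85.8 202.3] psi 81.0 F [ 0.4 -0.7 -1.9] w 29.0 q [  1.  17. -21.  52.   0.  10.]
row [-235.2   13.5    0.3] -0.0
[291.10619091 244.54321431] [357.02892712 319.83695255] [662.85743018  60.49257533 105.00933236]
```

View pics/29.png

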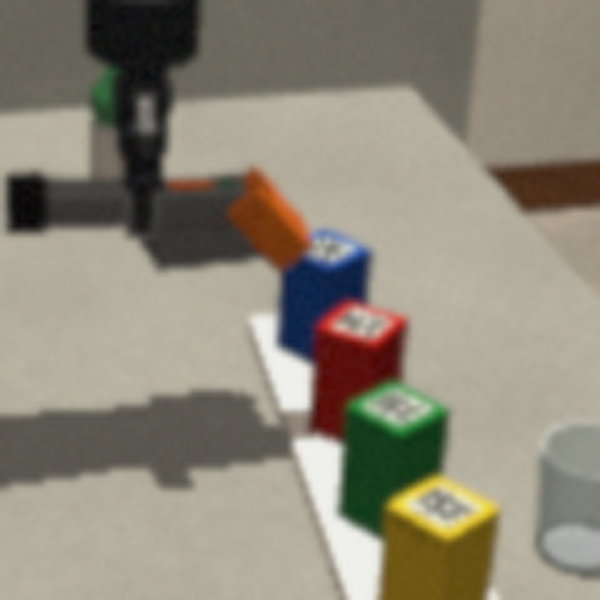

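Emit:
{"op": "arm_command", "data": {"commands": [[-60, 4, 0, 0], [-120, 7, 0, 0], [-180, 10, 0, 0], [-215, 13, 0, 0], [-235, 14, 0, 0], [-235, 14, 0, 0], [-235, 14, 0, 0]]}}

```text
time_s: 57.12
ee_pos: [480.3, -148.0, 202.2]
orientation: [[0.156, 0.988, -0.0], [0.988, -0.156, 0.001], [0.001, -0.0, -1.0]]
force: [0.5, 0.1, -3.3]
grip_width: 29.1
```

Emit:
{"op": "arm_command", "data": {"commands": [[0, 0, 0, 0], [0, 0, 0, 0], [0, 0, 0, 0], [0, 0, 0, 0], [0, 0, 0, 0], [0, 0, 0, 0], [0, 0, 0, 0], [0, 0, 0, 0], [0, 0, 0, 0], [0, 0, 0, 0], [0, 0, 0, 0], [0, 0, 0, 0], [0, 0, 0, 0], [0, 0, 0, 0], [0, 0, 0, 0], [0, 0, 0, 0], [0, 0, 0, 0]]}}

```text
time_s: 59.25
ee_pos: [480.5, -148.6, 202.3]
orientation: [[0.157, 0.988, 0.0], [0.988, -0.157, -0.0], [-0.0, 0.0, -1.0]]
force: [-0.5, 1.2, -2.1]
grip_width: 29.2
```

```bash
cat >> h.py <<'E'
def beam(c,box,f):
  s=sense();o=np.array(s['ee_pos'])+[0,0,2];h=np.radians(-9);e=o+[110*np.cos(h),110*np.sin(h),-38];b=np.array([.643*np.cos(h),.643*np.sin(h),-.766])
  print('eye px',(proj(c,e)-[box[2],box[0]])*f,'spot px',(proj(c,e+80*b)-[box[2],box[0]])*f,e+80*b)
E
python3 -c "
from h import *
st();plan(scanpose((676.6,181.9,105)))
b=(150,270,220,340);c=look('30.png',box=b,f=5);beam(c,b,5);look('30t.png','top',box=(110,200,170,320),f=5)"
```

```text
t 59.25 p [ 480.5 -148.6  202.3] psi 81.0 F [-0.5  1.2 -2.1] w 29.2 q [-26.  16. -22.  52.  -0. -17.]
row [ 3.571e+02 -1.940e+01  3.000e-01] -0.0
eye px [362.9922425  268.25297884] spot px [437.93960882 351.1839585 ] [ 639.90814745 -173.82175776  105.00465737]
```

View pics/30.png

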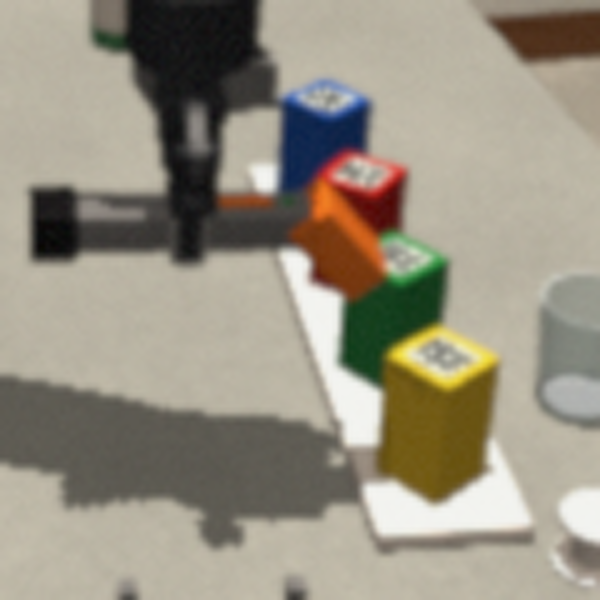

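View pics/30t.png

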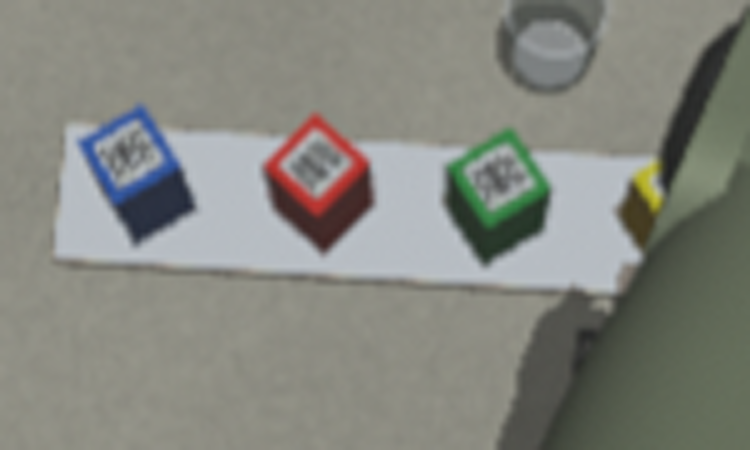

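Emit:
{"op": "arm_command", "data": {"commands": [[60, -4, 0, 0], [120, -7, 0, 0], [180, -10, 0, 0], [240, -13, 0, 0], [300, -16, 0, 0], [340, -19, 0, 0], [357, -19, 0, 0], [357, -19, 0, 0], [357, -19, 0, 0]]}}

```text
time_s: 60.48
ee_pos: [517.4, 205.8, 202.1]
orientation: [[0.158, 0.987, -0.001], [0.987, -0.158, -0.001], [-0.001, -0.0, -1.0]]
force: [-0.2, -0.7, -2.3]
grip_width: 29.0
```

Emit:
{"op": "arm_command", "data": {"commands": [[0, 0, 0, 0], [0, 0, 0, 0], [0, 0, 0, 0], [0, 0, 0, 0], [0, 0, 0, 0], [0, 0, 0, 0], [0, 0, 0, 0], [0, 0, 0, 0], [0, 0, 0, 0], [0, 0, 0, 0], [0, 0, 0, 0], [0, 0, 0, 0], [0, 0, 0, 0], [0, 0, 0, 0], [0, 0, 0, 0], [0, 0, 0, 0], [0, 0, 0, 0]]}}

```text
time_s: 62.6
ee_pos: [517.6, 207.0, 202.3]
orientation: [[0.157, 0.988, 0.0], [0.988, -0.157, 0.0], [0.0, 0.0, -1.0]]
force: [0.1, 0.3, -2.3]
grip_width: 29.1
```

```bash
python3 -c "
from h import *
st();plan(scanpose((650.5,-56,105)))
b=(110,230,220,340);c=look('31.png',box=b,f=5);beam(c,b,5)"
```

```text
t 62.60 p [517.6 207.  202.3] psi 81.0 F [ 0.1  0.3 -2.3] w 29.1 q [ 14.  21. -14.  55.   0.  23.]
row [-239.    11.1    0.3] -0.0
eye px [264.52738315 223.03772125] spot px [326.48057969 294.76067793] [677.01957957 181.76196521 105.01069127]
```

View pics/31.png

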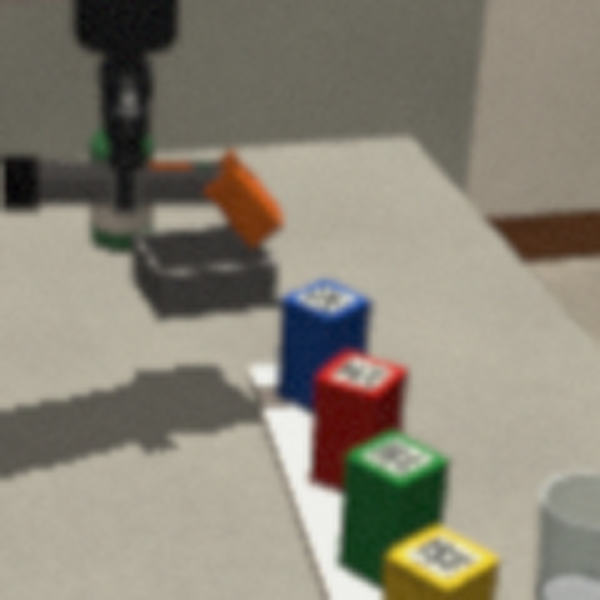

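Blue label at (325,298) against spot (326,295): on target. Green next.

Emit:
{"op": "arm_command", "data": {"commands": [[-60, 4, 0, 0], [-120, 7, 0, 0], [-180, 10, 0, 0], [-220, 11, 0, 0], [-239, 11, 0, 0], [-239, 11, 0, 0], [-239, 11, 0, 0]]}}

```text
time_s: 63.52
ee_pos: [491.1, -30.3, 202.3]
orientation: [[0.156, 0.988, 0.0], [0.988, -0.156, 0.0], [0.0, 0.0, -1.0]]
force: [-0.8, 0.6, -2.9]
grip_width: 29.1
```

Emit:
{"op": "arm_command", "data": {"commands": [[0, 0, 0, 0], [0, 0, 0, 0], [0, 0, 0, 0], [0, 0, 0, 0], [0, 0, 0, 0], [0, 0, 0, 0], [0, 0, 0, 0], [0, 0, 0, 0], [0, 0, 0, 0], [0, 0, 0, 0], [0, 0, 0, 0], [0, 0, 0, 0], [0, 0, 0, 0], [0, 0, 0, 0], [0, 0, 0, 0], [0, 0, 0, 0], [0, 0, 0, 0]]}}

```text
time_s: 65.65
ee_pos: [491.0, -30.7, 202.3]
orientation: [[0.156, 0.988, -0.0], [0.988, -0.156, 0.0], [0.0, -0.0, -1.0]]
force: [-0.5, -0.2, -3.2]
grip_width: 29.3
```

```bash
python3 -c "
from h import *
st();plan((447.7,-364.3,202,81),(447.7,-364.3,84.1,81))
b=(130,250,220,340);c=look('32.png',box=b,f=5);beam(c,b,5)"
```

```text
t 65.65 p [491.  -30.7 202.3] psi 81.0 F [-0.5 -0.2 -3.2] w 29.3 q [-12.  15. -24.  52.   0.  -3.]
row [-3.362e+02  9.400e+00  3.000e-01] -0.0
row [-336.2    9.4  118.2] -0.0
eye px [322.56640811 274.14519546] spot px [392.74294852 353.1202219 ] [650.47830213 -55.99761036 105.01118825]
```

View pics/32.png

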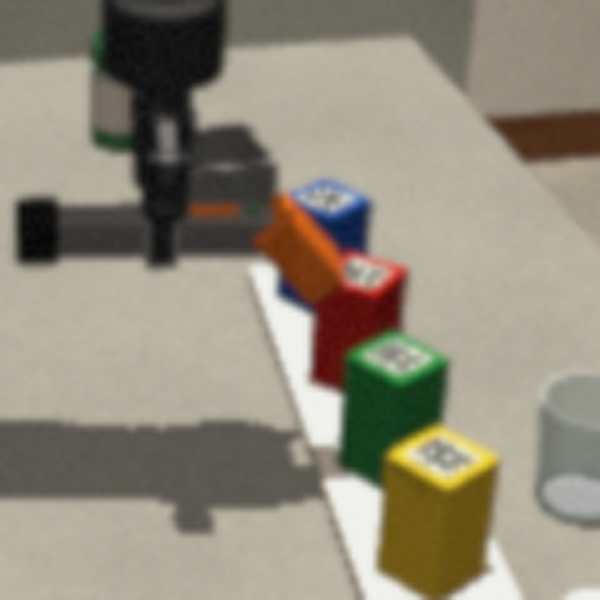

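Emit:
{"op": "arm_command", "data": {"commands": [[-60, 2, 0, 0], [-120, 4, 0, 0], [-180, 6, 0, 0], [-240, 8, 0, 0], [-300, 9, 0, 0], [-336, 9, 0, 0], [-336, 9, 40, 0], [-336, 9, 80, 0], [-336, 9, 80, 0], [-336, 9, 80, 0]]}}

```text
time_s: 66.95
ee_pos: [447.9, -364.5, 123.5]
orientation: [[0.156, 0.988, 0.001], [0.988, -0.156, -0.001], [-0.001, 0.001, -1.0]]
force: [-0.9, -0.7, -1.8]
grip_width: 29.2
```

```bash
python3 -c "
from h import *
st();plan((447.7,-364.3,84.1,81))
b=(200,320,200,330);c=look('33.png',box=b,f=5)"
```

```text
t 66.95 p [ 447.9 -364.5  123.5] psi 81.0 F [-0.9 -0.7 -1.8] w 29.2 q [-46.  28. -17.  45.  -0. -37.]
row [ 0.2 -0.3 39.4] 0.0
```

View pics/33.png

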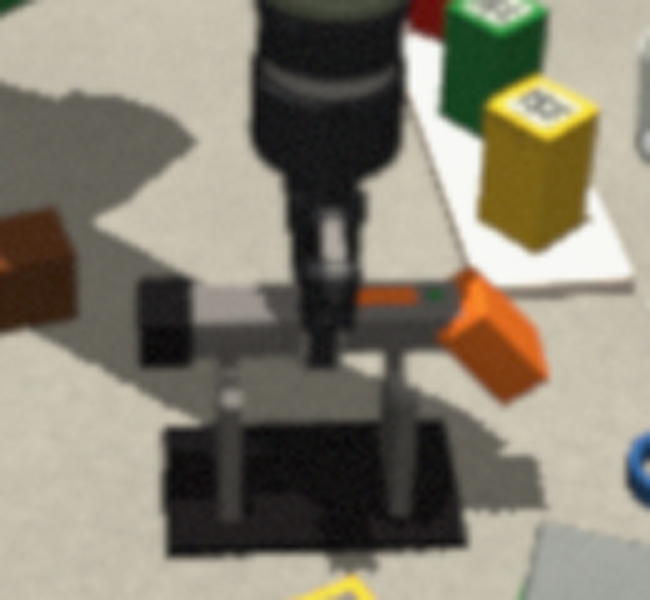

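Emit:
{"op": "arm_command", "data": {"commands": [[0, 0, 10, 0], [0, 0, 20, 0], [0, 0, 30, 0], [0, 0, 36, 0], [0, 0, 39, 0], [0, 0, 39, 0]]}}

```text
time_s: 67.75
ee_pos: [446.9, -363.6, 84.1]
orientation: [[0.156, 0.988, -0.001], [0.988, -0.156, 0.0], [0.0, -0.001, -1.0]]
force: [-3.3, 2.8, 7.1]
grip_width: 29.0
```

Emit:
{"op": "arm_command", "data": {"commands": [[0, 0, 0, 0], [0, 0, 0, 0], [0, 0, 0, 0], [0, 0, 0, 0]], "grip": 70}}

```text
time_s: 68.25
ee_pos: [447.3, -364.1, 83.2]
orientation: [[0.157, 0.988, 0.0], [0.988, -0.157, -0.0], [-0.0, 0.0, -1.0]]
force: [-0.4, 0.8, 0.0]
grip_width: 70.0
```

Emit:
{"op": "arm_command", "data": {"commands": [[0, 0, -20, 0], [0, 0, -60, 0], [0, 0, -110, 0], [0, 0, -160, 0], [60, 60, -160, 0], [120, 120, -160, 0], [150, 150, -160, 0], [150, 150, -160, 0]]}}

```text
time_s: 69.25
ee_pos: [621.3, -236.7, 242.9]
orientation: [[0.153, 0.988, 0.0], [0.988, -0.153, 0.0], [0.0, 0.0, -1.0]]
force: [-0.5, -0.4, -0.1]
grip_width: 69.8
```

```bash
python3 -c "
from h import *
st();c=look('34.png',box=(150,330,180,400),f=3.3);look('34t.png','top',box=(80,260,60,430),f=2.1)"
```

```text
t 69.25 p [ 621.3 -236.7  242.9] psi 81.2 F [-0.5 -0.4 -0.1] w 69.8 q [-27.  31.   8.  67.   0. -18.]
```

View pics/34.png

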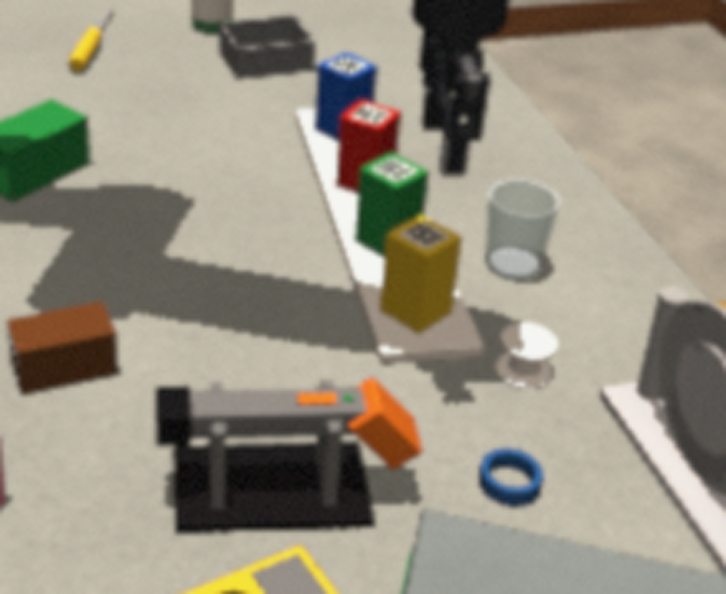

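View pics/34t.png

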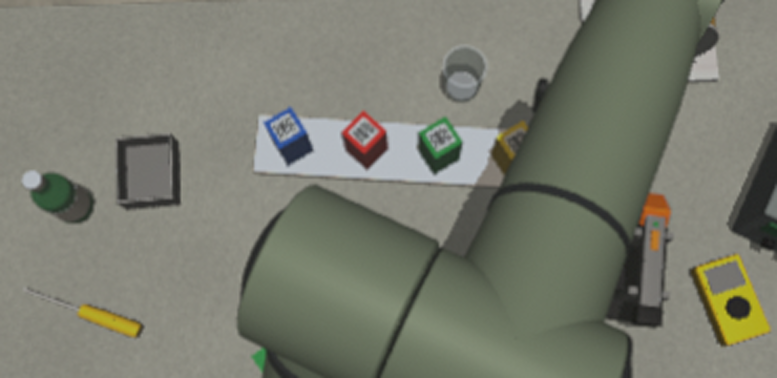

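Emit:
{"op": "arm_command", "data": {"commands": [[0, 0, 0, 0], [0, 0, 0, 0], [0, 0, 0, 0]]}}

```text
time_s: 69.72
ee_pos: [618.2, -240.3, 243.5]
orientation: [[0.158, 0.987, 0.0], [0.987, -0.158, -0.0], [-0.0, 0.0, -1.0]]
force: [0.0, -0.3, 0.5]
grip_width: 70.1
```

```bash
python3 -c "
from h import *
st();print(finish_job())"
```

```text
t 69.72 p [ 618.2 -240.3  243.5] psi 80.9 F [ 0.  -0.3  0.5] w 70.1 q [-28.  31.   8.  67.  -0. -19.]
the job is handed in; nothing more can be done
None
```

The job is done and handed in at about 70 s on the robot's clock. No verdict came back, so I'm going on my own checks.

**Jars:** All four were there. I gripped each near its bottom, hooked its lower lip on a peg to swing it mouth-down, and seated it rim-down with a 10–13 N push. Blue is on peg3, red on peg2, green on peg1 and yellow on peg0. I left the larger green, brown and pink look-alikes alone.

**Scanning:** I read them in the order red, yellow, blue, green, holding each for about 2.1–2.4 s from roughly 8 cm. The computed beam spot was within about 1.5 pixels (a few mm) of the label in each side picture. The only disagreement was the scanner window, which looked about 4 mm nearer the label than calculated, mostly along the beam. That is well inside tolerance.

**Last checks:**
- **Jars:** All four were upright on their pegs. The label centres measured before scanning were within about 5 mm of the peg axes.
- **Scanner:** It is back in the forks, level, with its head the same way round.
- **Bystanders:** The ones I could see were where they started. In the last pictures the arm covered part of the bench in the top view.
- **Robot:** The gripper was clear of everything, with force near zero.

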